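# Set up the sharpening station in grit order

## Robot

A 6-joint arm with a two-finger parallel gripper is mounted at the origin on the work surface. World frame = base frame: x ahead of the robot, y to its left, z up, the work surface at z = 0. Lengths are in m, angles in degrees, forces in N, time in s.
With the tool pointing down it reaches from about 0.35 to 0.875 m from the base axis. Payload 4.2 kg.
Tool frame: the origin (TCP) lies midway between the tips of the shut fingers; the grasp point (between the pads) lies 19 mm behind it (r.pinch_z is the distance from the TCP to the grasp point, in m); z points along the fingers, y is the line along which they close (so a half turn about z gives the same grasp; the last joint's range is limited). The gripper opens to 87 mm and grips with 3 to 60 N. Pads are 19 mm wide; open, the fingers measure 117 mm over their backs; the gripper's body (75 mm by 190 mm) begins 51 mm behind the grasp point.
Start: joints at [-53.193, 22.042, 0.453, 0, -68.411, -14.817], TCP at [0.234, -0.58, 0.223] pointing down, gripper open.
Joint ranges: [-179.83, 179.83], [-69.29, 118.12], [-61.27, 80.66], [-181.25, 117.63], [-171.15, -9.14], [-177.46, 177.46]. Speed limits (degrees/s): [159.86, 159.86, 180, 180, 180, 180].

## Interface

Orientations are given as a 3x3 rotation matrix whose columns are the frame's x, y, z axes.
In Python, from station import r, imaging, models gives the robot as it stands. The module is installed in compiled form; this text tells all that it offers.
- The arm moves only by the tool apply_moves, never from a script. Its argument "moves" is a list of rows, each a list of 2 entries, a list of its own where there are three numbers: the shift along the tool's x, y, z in m, then the turn about the tool's z in degrees. A call has 1 to 5 rows; each row shifts and turns the commanded pose from where the row before left it, along the tool's axes as they then stand; what a row does not reach is not made up. A row lasts 1/12 s, in which the tool goes at most 41.7 mm and 7.16 degrees, less where a joint would pass 70% of its speed; a pose out of reach is approached as far as the arm can. A call is refused whole if a number of a shift passes 0.0417 or a number of a turn 7.16, either way. A call with a gripper value outside its range is refused whole. "hand" is the finger opening in m, from 0 to 0.087, set as the call begins (left out, the last holds). The fingers move at their own pace and stop on an object; the grip force is fixed at half the most. Time passes only in rows, so rows that do not move let the fingers close. It gives the time, the measured TCP pose, the force, the opening and the grip force at its end, in the units of the state.
- r.sense(): the state, without advancing time (a new reading comes with each control period).
- imaging.capture(name): name is "side" or "top"; returns a dict with "frame" (420x560x3 uint8, blue, green, red), "intrinsics" (3x3 intrinsics, pixels), "dist" ([k1, k2, p1, p2, k3] as OpenCV has them; the pictures are not rectified), "eye" and "orientation" of the camera in the world. Camera axes: x right, y down, z forward; pixel columns grow to the right and rows downward; lengths in m; the calibration is good to about 2 mm. A picture is of the moment at which its call begins. There is no depth.
- r.finish_job(): hands the job in; it is judged then, once.
Trained networks look in a picture, given as the dict that the camera call returned (one of the last four; its "shot" number tells which), for a name from the list of things; names that differ only in an ending like _2 or _b are one class to them, and where a whole thing is asked for, a point or a joint stands for the part that bears it (a point fixed in the world has none). Each returns a list of dicts, best first, with "confidence" (0 to 1); they miss things now and then, are a little off and sometimes report something else, mostly with a low value. They report only what shows in the picture. A call takes as long as a camera call.
- models.cut_out(picture, target): "region" (420x560 bool, what is visible of it) and "extent" ([left, top, width, height] as shares, 0 to 1, of the picture: columns of its width, rows of its height, round what is visible of it).
- models.place_of(picture, target): "at" ([column, row] as shares, 0 to 1, of the picture: columns of its width, rows of its height: a listed point, or the origin of a listed thing).
The state is a dict: "time_s": time; "joints": joint angles; "joint_velocities": joint speeds; "effort": joint torques, N m; "tcp_pos": TCP position; "ee_rot": TCP orientation; "wrist_force": force on the tool from outside, world axes, zero at the start; "moment": the same for the moment, N m; "gripper_width": opening from 0.0 (shut) to 1.0 (fully open); "gripper_force": force on a finger pad.
Only numpy, scipy, OpenCV 4.12 (cv2) and the standard library are available. Lean on these libraries where they do the work, as an engineer would, in place of code of your own. Each camera call takes 0.05 s, during which the arm holds its last target. There are 200 camera calls.

## Task

Set up the sharpening station: on the black rubber board, between the steel flattening plate and the leather strop, lay the three water stones in one evenly spaced row in working order - dark grey coarse stone next to the flattening plate, red-brown medium stone in the middle, white fine stone next to the strop - each parallel to plate and strop and with its middle in line with theirs. Then lay the small blue dressing stone lengthwise in the middle on top of the white stone. Set each stone down without dropping it, and leave the chisel, the honing guide and the spray bottle where they are.

Things in the scene. Friction and masses are not known exactly. Their poses are not given: they have to be found in the camera images.
- coarse: Dark grey coarse water stone on a pale bamboo base: base 150 x 50 x 10, dark grey block 128 x 50 x 20 on it, sides flush, 30 high overall; 0.3 to 0.5 kg, loose. Grip it across its 50 mm width. Origin: centre of the base's underside; x along its length, z up. Starts flat on the bench left or right of the board, roughly along world y.
- medium: Red-brown medium water stone on a pale bamboo base: base 150 x 50 x 10, red-brown block 128 x 50 x 20 on it, sides flush, 30 high overall; 0.3 to 0.5 kg, loose. Grip it across its 50 mm width. Origin: centre of the base's underside; x along its length, z up. Starts flat on the bench left or right of the board, roughly along world y.
- fine: Off-white fine water stone on a pale bamboo base: base 150 x 50 x 10, off-white block 128 x 50 x 20 on it, sides flush, 30 high overall; 0.3 to 0.5 kg, loose. Grip it across its 50 mm width. Origin: centre of the base's underside; x along its length, z up. Starts flat on the bench left or right of the board, roughly along world y.
- dresser: Small blue dressing stone, 62 long x 28 wide x 24 high, with a black rubber band round its middle; 0.05 to 0.1 kg, loose, starts flat on the bench at the left or right of the board, roughly along world y. Origin: centre of its underside; x along its length, z up.
- board: Sharpening board fixed to the bench, pose differs per start: plywood with black rubber on top, 200 (x) x 430 (y) x 12 high. Origin: centre of its underside (rubber surface 12 mm up); x points away from the robot, the lengthwise direction of plate, strop and laid stones; y to the left, along the row. Plate and strop are 172 mm either side of its centre.
- plate: Steel flattening plate with a grid of dark holes on a black pad, 160 x 54 x 12 high, screwed to the board at its left or right end (varies). Origin: centre of its underside, on the rubber; x along its length. Its centre is 344 mm from the strop's, so the stones between stand 86 mm apart, centre to centre.
- strop: Leather strop: dark wooden block 180 long x 50 wide x 14 thick with a tan leather face smeared with green compound, 18 high, screwed to the board at the other end from the plate. Origin: centre of its underside, on the rubber; x along its length, as the board's.
- chisel: Bench chisel with amber handle, 255 long x 28 across, lying on the bench at the far left; origin under about the middle, x from handle to edge. Loose; leave it alone (it counts as disturbed beyond 20 mm).
- guide: Aluminium honing guide with brass knob, about 50 x 80 x 27 high, lying on the bench between robot and board; origin centre of its underside. Loose; leave it alone (it counts as disturbed beyond 20 mm).
- bottle: Pale blue spray bottle with white head and red trigger, 66 across, 177 high, standing at the right of the bench; origin centre of its underside. Loose; leave it alone (it counts as disturbed beyond 20 mm).

How it is judged:
By the outcome, as a careful person would: the job done as asked, in the order asked, and still so for the second after the job is handed in, with the robot touching nothing.
It also fails if it takes over 99 s, if anything falls off the work surface, if the arm or the gripper's body presses on something with over 40 N, if the wrist force passes 120 N, or if a joint passes its speed limit or range.

## Working session

There is one attempt and no reset: what is moved stays moved. The work goes in short steps, Python scripts to look and compute and a tool call to move; the robot and the scene stay as the last step left them, time stands still between calls to the robot, and variables do not carry over. Pictures are saved under pics/ and viewed, at most 14 in all, crops included, and the job is handed in when it is done.

Besides the shell and the picture viewer there is one more tool, called after ">>>" by a JSON object that holds its "api" and its "payload", one argument or row to a line. apply_moves: Moves the arm, as the interface text tells. Its arguments: {"type":"object","properties":{"moves":{"type":"array"},"hand":{"type":"number"}},"required":["moves"]}

```bash
mkdir -p pics
python3 - <<'E'
from station import r, imaging, models
import cv2,numpy as np
s=r.sense(); print(s['time_s'],s['tcp_pos'],np.round(s['ee_rot'],3).tolist(),s['gripper_width'],r.pinch_z)
ims=[]
for n in('top','side'):
    p=imaging.capture(n); cv2.imwrite(f'pics/{n}0.png',p['frame'])
    print(n,np.round(p['intrinsics'],1).tolist(),p['dist'],p['eye'],np.round(p['orientation'],3).tolist())
    for t in 'coarse medium fine dresser board plate strop chisel guide bottle'.split():
        a=models.place_of(p,t); print(t,[(round(d['at'][0]*560,1),round(d['at'][1]*420,1),round(d['confidence'],2)) for d in a[:2]])
E
```

```text
0.0 [ 0.23382759 -0.57897955  0.22147047] [[-0.927, -0.374, -0.001], [-0.374, 0.927, 0.002], [0.0, 0.002, -1.0]] 0.998542252973533 0.0187
top [[419.5, 0.0, 276.0], [0.0, 419.5, 209.2], [0.0, 0.0, 1.0]] [-0.02791003  0.          0.          0.          0.        ] [ 0.3064451  -0.01543557  1.4259482 ] [[-0.021, -0.991, 0.132], [-0.999, 0.025, 0.026], [-0.029, -0.131, -0.991]]
coarse [(394.3, 236.4, 0.9)]
medium [(392.5, 190.1, 0.66), (178.5, 191.3, 0.34)]
fine [(179.8, 194.3, 0.98)]
dresser [(178.6, 237.9, 0.57)]
board [(294.0, 185.1, 0.93)]
plate [(339.6, 182.3, 0.7)]
strop [(245.8, 181.2, 0.75), (437.0, 196.5, 0.21)]
chisel [(128.1, 214.8, 0.76), (342.0, 183.9, 0.45)]
guide [(260.8, 246.0, 0.61)]
bottle [(438.0, 196.0, 0.68)]
side [[384.5, 0.0, 284.0], [0.0, 384.5, 198.5], [0.0, 0.0, 1.0]] [-0.09911585  0.          0.          0.          0.        ] [-0.05625299  0.97539872  0.91962624] [[-0.873, -0.295, 0.389], [-0.488, 0.536, -0.689], [-0.005, -0.791, -0.612]]
coarse [(344.9, 172.3, 0.8)]
medium [(308.9, 158.7, 0.89), (267.8, 198.1, 0.15)]
fine [(209.1, 266.5, 0.96)]
dresser [(251.3, 290.3, 0.63)]
board [(270.0, 199.1, 0.98)]
plate [(293.0, 175.9, 0.57)]
strop [(245.4, 217.0, 0.73)]
chisel [(199.0, 315.8, 0.74)]
guide [(302.2, 231.0, 0.71)]
bottle [(329.0, 142.9, 0.56)]
```

View pics/top0.png

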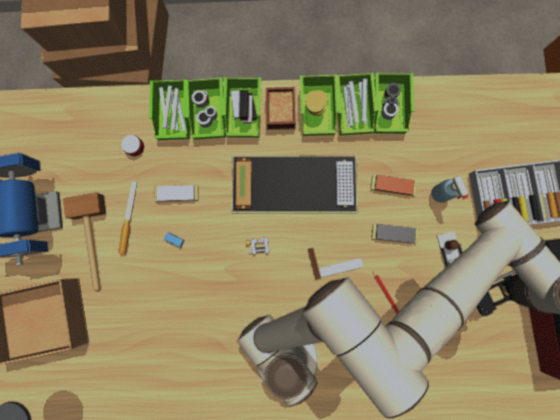

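View pics/side0.png

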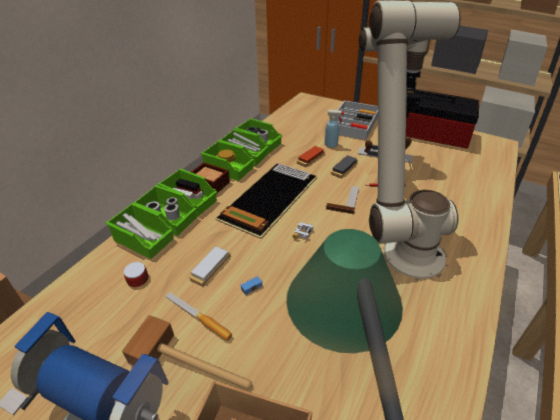

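The top view shows the board at about (294,185), with the strop at its left end (244,183) and the plate at its right end (345,183). White is at (176,193) and blue at (174,240), both left. Red is at (394,186) and grey at (394,234), both right. Next I'll fit box silhouettes in both views.

```bash
cat > h.py <<'E'
from station import r, imaging, models
import cv2,numpy as np
from scipy.optimize import least_squares
# boxes: list of (lx,ly,z0,z1) relative to underside
ST=[(.150,.050,0,.010),(.128,.050,.010,.030)]
SH=dict(coarse=ST,medium=ST,fine=ST,dresser=[(.062,.028,0,.024)],plate=[(.160,.054,0,.012)],strop=[(.180,.050,0,.018)],board=[(.2,.43,0,.012)])
def proj(P,p):
    R=np.array(p['orientation']);e=np.array(p['eye'])
    return cv2.projectPoints(np.asarray(P,float).reshape(-1,3),R.T,-R.T@e,np.array(p['intrinsics'],float),np.array(p['dist'],float))[0][:,0]
def ray(uv,p,z):
    k=cv2.undistortPoints(np.array([[uv]],float),np.array(p['intrinsics'],float),np.array(p['dist'],float))[0,0]
    d=np.array(p['orientation'])@[k[0],k[1],1];e=np.array(p['eye']);return (e+d*(z-e[2])/d[2])
def corners(n,x,y,a,z):
    c,s=np.cos(a),np.sin(a);L=[]
    for lx,ly,z0,z1 in SH[n]:
        for i in(-.5,.5):
            for j in(-.5,.5):
                for h in(z0,z1): L.append((x+c*lx*i-s*ly*j,y+s*lx*i+c*ly*j,z+h))
    return np.array(L)
def feats(m):
    n=m['m00'];return np.array([m['m10']/n,m['m01']/n,2*m['mu20']/n**1,2*m['mu02']/n,2*m['mu11']/n])
def seg(p,n):
    a=models.cut_out(p,n)
    if not a: return None
    return a[0]['region'].astype(np.uint8),a[0]['confidence']
def fit(n,pics,z=0,a0=np.pi/2):
    obs=[]
    for p in pics:
        g=seg(p,n)
        if g: obs.append((p,feats(cv2.moments(g[0],True)),g[1],int(g[0].sum())))
    if not obs: return None
    q=ray(obs[0][1][:2],obs[0][0],z+.01)
    def hull(v,p):
        h=cv2.convexHull(((proj(corners(n,v[0],v[1],v[2],z),p))*1).astype(np.float32));return cv2.moments(h)
    def res(v):
        o=[]
        for p,f,_,_ in obs:
            d=feats(hull(v,p))-f; sc=np.sqrt(abs(f[2])+abs(f[3])); o+=[d[0],d[1],d[2]/sc,d[3]/sc,d[4]/sc]
        return o
    s=least_squares(res,[q[0],q[1],a0],diff_step=1e-4,x_scale=[.01,.01,.1],loss='soft_l1')
    return s.x,np.round(s.fun if False else res(s.x),2),[(round(o[2],2),o[3],round(hull(s.x,o[0])['m00'])) for o in obs]
def report(names,pics,zs={}):
    for n in names:
        for ps in ([pics] if len(pics)<2 else [pics,pics[:1],pics[1:]]):
            f=fit(n,ps,zs.get(n,0),0. if n in('plate','strop','board') or zs.get(n,0) else np.pi/2)
            if f: print(n,len(ps),np.round(f[0][:2]*1000,1),'yaw',round(np.degrees(f[0][2]),2),f[1],f[2])
            else: print(n,'none')
E
python3 - <<'E'
from h import *
pics=[imaging.capture('top'),imaging.capture('side')]
report(['coarse','medium','fine','dresser','plate','strop','board'],pics,dict(plate=.012,strop=.012))
E
```

```text
coarse 2 [ 402.8 -373.6] yaw 84.31 [ 0.06 -0.35 -0.57 -0.12 -0.36  0.38  0.42  0.49  0.5  -0.25] [(0.85, 734, 711), (0.74, 316, 344)]
coarse 1 [ 401.6 -373.3] yaw 83.18 [ 0.    0.01 -0.6  -0.06 -0.06] [(0.85, 734, 713)]
coarse 1 [ 405.7 -376.4] yaw 85.5 [ 0.01 -0.05  0.16  0.59 -0.17] [(0.74, 316, 340)]
medium 2 [ 567.3 -380.5] yaw 81.43 [-0.13 -0.39 -0.6  -0.32 -0.52  0.63  0.07  0.63  0.37 -0.17] [(0.78, 780, 726), (0.82, 298, 332)]
medium 1 [ 565.9 -380.8] yaw 79.67 [ 0.    0.01 -0.7  -0.2  -0.1 ] [(0.78, 780, 728)]
medium 1 [ 570.4 -380.2] yaw 83.37 [ 0.   -0.04  0.15  0.53 -0.12] [(0.82, 298, 328)]
fine 2 [559.3 366.4] yaw 89.87 [-0.51 -0.18  0.36  0.04 -0.02  0.38 -0.45  0.39  1.02 -0.58] [(0.84, 679, 687), (0.82, 754, 800)]
fine 1 [558.6 364.7] yaw 89.79 [-0.   -0.    0.36  0.04  0.  ] [(0.84, 679, 687)]
fine 1 [559.4 368.2] yaw 90.08 [ 0.01 -0.11  0.35  1.08 -0.59] [(0.82, 754, 801)]
dresser 2 [398.9 372.1] yaw 64.14 [ 0.34  0.04  1.78  0.7   0.69 -0.17  0.26  0.33  0.51  0.05] [(0.43, 136, 172), (0.71, 234, 268)]
dresser 1 [399.1 373.2] yaw 65.29 [ 0.01 -0.    1.9   0.59  0.
[... 375 characters left out ...]
plate 1 [373.9  80.6] yaw -66.03 [ 1.000e-02 -2.600e-01  2.300e-01  1.846e+01 -9.000e-02] [(0.33, 200, 527)]
strop 2 [585.2 129.4] yaw -0.01 [-0.11  0.14  0.07  1.37  0.17 -0.11 -0.46  2.5   0.23  0.65] [(0.65, 765, 799), (0.6, 587, 636)]
strop 1 [585.7 129. ] yaw -0.49 [-0.   -0.02  0.07  1.37  0.01] [(0.65, 765, 799)]
strop 1 [584.  130.7] yaw 0.0 [-0.04 -0.14  2.54  0.24  0.67] [(0.6, 587, 638)]
board 2 [579.7 -40.5] yaw 0.0 [ 0.31  0.47 14.01 -0.51 -0.52 -1.18  0.54  3.09  3.61 -3.8 ] [(0.84, 5634, 7260), (0.63, 2784, 3707)]
board 1 [581.8 -39.5] yaw 0.0 [-0.   -0.1  13.98 -0.52 -0.52] [(0.84, 5634, 7256)]
board 1 [578.1 -47.9] yaw 0.0 [ 0.15 -0.36  2.84  3.41 -3.62] [(0.63, 2784, 3675)]
```

```bash
sed -i "s/s=least_squares(res,\[q\[0\],q\[1\],a0\],diff_step=1e-4,x_scale=\[.01,.01,.1\],loss='soft_l1')/s=least_squares(lambda w:res([w[0],w[1],w[2]+a0-5]),[q[0],q[1],5.],diff_step=1e-3,x_scale=[.01,.01,.1],loss='soft_l1'); s.x[2]+=a0-5/" h.py
python3 - <<'E'
from h import *
pics=[imaging.capture('top'),imaging.capture('side')]
report(['plate','strop'],pics,dict(plate=.012,strop=.012))
out=[]
for p,(x0,y0,x1,y1),k in((pics[0],(222,145,368,222),5),(pics[1],(205,150,330,245),5)):
    f=p['frame'];im=cv2.resize(f,None,fx=k,fy=k,interpolation=cv2.INTER_CUBIC)
    b=(.5805,-.0405,np.radians(-1.5));c,s=np.cos(b[2]),np.sin(b[2])
    for n,d,z in(('board',0,0),('plate',-.172,.012),('strop',.172,.012)):
        P=corners(n,b[0]-s*d,b[1]+c*d,b[2],z)
        h=cv2.convexHull(((proj(P,p)+.5)*k-.5).astype(np.float32)).astype(int)
        cv2.polylines(im,[h],True,(0,255,255),1)
    cv2.imwrite('pics/b%d.png'%k if 0 else 'pics/ov%d.png'%len(out),im[y0*k:y1*k,x0*k:x1*k]);out.append(1)
E
```

```text
plate 2 [ 576.3 -211.3] yaw -1.81 [ 0.15 -0.13 -0.03  1.11 -0.2   0.01  0.36  0.71  0.19  0.44] [(0.56, 758, 769), (0.88, 356, 367)]
plate 1 [ 575.8 -210.8] yaw -0.98 [-0.   -0.01 -0.02  1.11  0.04] [(0.56, 758, 769)]
plate 1 [ 577.9 -214.1] yaw -3.62 [-0.01 -0.06  0.3   0.31  0.57] [(0.88, 356, 365)]
strop 2 [585.6 130. ] yaw -1.3 [-0.19  0.08 -0.09 -0.12 -0.44  0.   -0.46  0.78  0.22  0.31] [(0.98, 820, 800), (0.94, 607, 635)]
strop 1 [585.9 129.3] yaw -0.01 [ 0.    0.   -0.1  -0.12 -0.  ] [(0.98, 820, 799)]
strop 1 [584.6 131.7] yaw -2.74 [-0.01 -0.07  0.34  0.45  0.5 ] [(0.94, 607, 634)]
```

View pics/ov0.png

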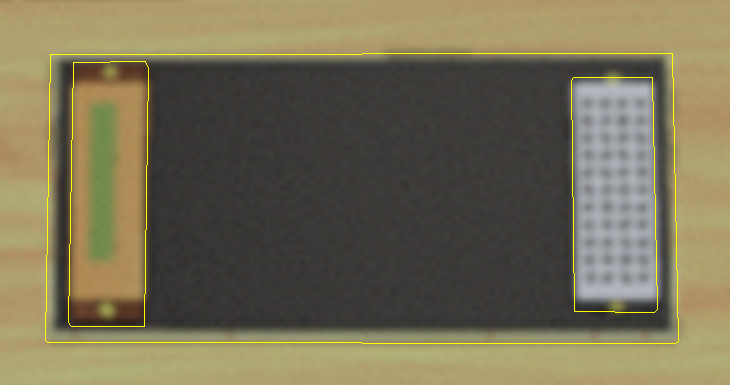

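View pics/ov1.png

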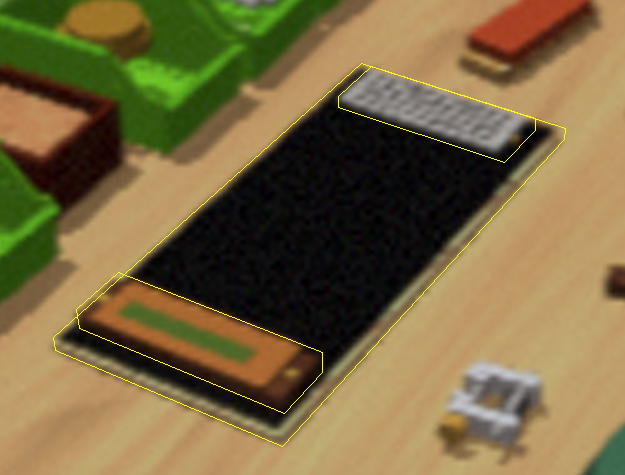

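The top overlay matches the board, plate and strop to about 1–2 mm. That puts the board centre at (0.581, -0.0406) with yaw about -1.55°. First I'll move over the coarse stone.

>>> {"api": "apply_moves", "payload": {
  "moves": [
    [[-0.0333, 0.0181, 0], 0],
    [[-0.0333, 0.0181, 0], 0],
    [[-0.0333, 0.0181, 0], 0],
    [[-0.0333, 0.0181, 0], 0],
    [[-0.0333, 0.0181, 0], 0]
  ],
  "hand": 0.087
}}

```text
time_s: 3.52
tcp_pos: [0.3553, -0.4319, 0.2227]
ee_rot: [[-0.927, -0.374, 0.0], [-0.374, 0.927, -0.0], [-0.0, -0.0, -1.0]]
wrist_force: [0.0, -1.4, -0.1]
gripper_width: 1.001
gripper_force: 0.0
```

>>> {"api": "apply_moves", "payload": {
  "moves": [
    [[-0.0333, 0.0181, 0], 0],
    [[-0.0333, 0.0181, 0], 0],
    [[0, 0, 0.011], -6.9],
    [[0, 0, 0.011], -6.9],
    [[0, 0, 0.011], -6.9]
  ]
}}

```text
time_s: 3.93
tcp_pos: [0.4036, -0.3739, 0.1896]
ee_rot: [[-0.73, -0.684, 0.001], [-0.684, 0.73, -0.0], [-0.0, -0.001, -1.0]]
wrist_force: [-0.3, 0.6, -0.9]
gripper_width: 1.0
gripper_force: 0.0
```

>>> {"api": "apply_moves", "payload": {
  "moves": [
    [[0, 0, 0.011], -6.9],
    [[0, 0, 0.011], -6.9],
    [[0, 0, 0.011], -6.9],
    [[0, 0, 0.011], -6.9],
    [[0, 0, 0.011], -6.9]
  ]
}}

```text
time_s: 4.35
tcp_pos: [0.4028, -0.3748, 0.1342]
ee_rot: [[-0.216, -0.976, 0.0], [-0.976, 0.216, -0.0], [0.0, -0.0, -1.0]]
wrist_force: [0.9, -0.4, -0.3]
gripper_width: 1.0
gripper_force: 0.0
```

>>> {"api": "apply_moves", "payload": {
  "moves": [
    [[0, 0, 0.011], -7.1],
    [[0, 0, 0], 0],
    [[0, 0, 0], 0]
  ]
}}

```text
time_s: 4.6
tcp_pos: [0.4026, -0.3747, 0.1233]
ee_rot: [[-0.103, -0.995, -0.001], [-0.995, 0.103, 0.0], [-0.0, 0.001, -1.0]]
wrist_force: [0.4, -0.6, 0.5]
gripper_width: 1.0
gripper_force: 0.0
```

```bash
cat >> h.py <<'E'
def go(x,y,z,psi=None):
    s=r.sense();R=np.array(s['ee_rot']);t=np.array(s['tcp_pos'])
    c=np.degrees(np.arctan2(R[1,0],R[0,0])); d=R.T@(np.array([x,y,z])-t)
    print('t',round(s['time_s'],2),'tcp',np.round(t*1000,1),'psi',round(c,2),'j6',round(s['joints'][5],1),'w',round(s['gripper_width']*87,1),'F',np.round(s['wrist_force'],1))
    print('shift mm',np.round(d*1000,1),'turn',None if psi is None else round(-((psi-c+180)%360-180),2))
E
python3 - <<'E'
from h import *
go(.403,-.3743,.007,-95.7)
pics=[imaging.capture('top'),imaging.capture('side')]
report(['coarse','medium','fine','dresser'],pics)
E
```

```text
t 4.6 tcp [ 402.6 -374.7  123.3] psi -95.89 j6 20.2 w 87.0 F [ 0.4 -0.6  0.5]
shift mm [ -0.4  -0.5 116.3] turn -0.19
coarse 2 [ 400.7 -377. ] yaw 80.31 [-2.800e-01 -7.700e-01  1.348e+01  1.000e-02  2.300e-01  1.560e+00
  3.000e-02 -3.000e-02 -3.400e-01  3.700e-01] [(0.74, 285, 718), (0.89, 353, 353)]
coarse 1 [ 398.2 -377.7] yaw 80.26 [-1.000e-02 -2.000e-02  1.349e+01  2.000e-02  2.600e-01] [(0.74, 285, 718)]
coarse 1 [ 406.7 -373.7] yaw 80.65 [-0.    0.03 -0.07 -0.31  0.37] [(0.89, 353, 353)]
medium 2 [576.5 -58.3] yaw 93.66 [  6.17   0.51 -29.38 -11.21   0.05 -37.39  37.21   0.08   4.24  -1.6 ] [(0.64, 5377, 699), (0.53, 316, 444)]
medium 1 [578.8 -37.2] yaw 94.05 [ 0.000e+00  0.000e+00 -2.939e+01 -1.120e+01  1.000e-02] [(0.64, 5377, 698)]
medium 1 [ 570.1 -378.3] yaw 82.52 [ 0.   -0.03  0.09  0.31 -0.14] [(0.53, 316, 330)]
fine 2 [558.3 366.8] yaw 90.26 [-0.07 -0.12 -1.87 -0.1  -0.25  0.15 -0.05  0.5   0.58 -0.41] [(0.6, 733, 688), (0.96, 763, 800)]
fine 1 [557.8 366.5] yaw 89.28 [ 0.    0.01 -1.87 -0.12 -0.02] [(0.6, 733, 686)]
fine 1 [558.8 366.8] yaw 91.1 [ 0.01 -0.08  0.27  0.72 -0.36] [(0.96, 763, 798)]
dresser 2 [398.5 371.4] yaw 62.92 [-0.57 -0.39  0.47  0.28  0.44  0.56 -0.3   1.11  1.09 -0.17] [(0.56, 171, 173), (0.59, 199, 268)]
dresser 1 [397.2 369.4] yaw 63.48 [ 0.   -0.    0.52  0.23  0.4 ] [(0.56, 171, 173)]
dresser 1 [399.5 373.1] yaw 60.26 [ 0.   -0.04  1.28  0.93 -0.01] [(0.59, 199, 268)]
```

>>> {"api": "apply_moves", "payload": {
  "moves": [
    [[0, 0, 0.035], 0.6],
    [[0, 0, 0.035], 0],
    [[0, 0, 0.03], 0],
    [[0, 0, 0.016], 0],
    [[0, 0, 0], 0]
  ]
}}

```text
time_s: 5.92
tcp_pos: [0.4, -0.3732, 0.0037]
ee_rot: [[-0.111, -0.994, -0.008], [-0.994, 0.111, 0.004], [-0.003, 0.008, -1.0]]
wrist_force: [-0.7, 0.0, -0.2]
gripper_width: 1.0
gripper_force: 0.0
```

>>> {"api": "apply_moves", "payload": {
  "moves": [
    [[0, 0, 0], 0],
    [[0, 0, 0], 0],
    [[0, 0, 0], 0],
    [[0, 0, 0], 0],
    [[0, 0, 0], 0]
  ],
  "hand": 0.03
}}

```text
time_s: 6.33
tcp_pos: [0.4034, -0.3751, 0.0088]
ee_rot: [[-0.11, -0.994, 0.002], [-0.994, 0.11, -0.001], [0.001, -0.002, -1.0]]
wrist_force: [0.1, 0.1, 0.0]
gripper_width: 0.703
gripper_force: 0.0
```

>>> {"api": "apply_moves", "payload": {
  "moves": [
    [[0, 0, 0], 0],
    [[0, 0, 0], 0],
    [[0, 0, 0], 0],
    [[0, 0, 0], 0]
  ]
}}

```text
time_s: 6.67
tcp_pos: [0.4027, -0.3748, 0.0082]
ee_rot: [[-0.11, -0.994, 0.0], [-0.994, 0.11, -0.0], [0.0, -0.0, -1.0]]
wrist_force: [-0.8, 1.4, 6.8]
gripper_width: 0.566
gripper_force: 29.9
```

>>> {"api": "apply_moves", "payload": {
  "moves": [
    [[0, 0, -0.01], 0],
    [[0, 0, -0.025], 0],
    [[0, 0, -0.025], 0],
    [[0, 0, -0.025], 0],
    [[0, 0, -0.02], 0]
  ]
}}

```text
time_s: 7.08
tcp_pos: [0.4025, -0.3744, 0.1137]
ee_rot: [[-0.11, -0.994, 0.0], [-0.994, 0.11, 0.0], [-0.0, 0.0, -1.0]]
wrist_force: [1.3, 0.4, -4.8]
gripper_width: 0.574
gripper_force: 29.9
```

>>> {"api": "apply_moves", "payload": {
  "moves": [
    [[-0.0296, -0.0164, 0], 0],
    [[-0.0296, -0.0164, 0], 0],
    [[-0.0296, -0.0164, 0], 0],
    [[-0.0296, -0.0164, 0], 0],
    [[-0.0296, -0.0164, 0], 0]
  ]
}}

```text
time_s: 7.5
tcp_pos: [0.5001, -0.2349, 0.1119]
ee_rot: [[-0.111, -0.994, -0.002], [-0.994, 0.111, 0.001], [-0.001, 0.002, -1.0]]
wrist_force: [-0.6, -0.8, -4.9]
gripper_width: 0.571
gripper_force: 29.9
```

>>> {"api": "apply_moves", "payload": {
  "moves": [
    [[-0.0296, -0.0164, 0], 0],
    [[-0.0296, -0.0164, 0], 0],
    [[-0.0296, -0.0164, 0], 0],
    [[-0.0296, -0.0164, 0], 0],
    [[0, 0, 0], 5]
  ]
}}

```text
time_s: 7.92
tcp_pos: [0.5822, -0.1216, 0.1118]
ee_rot: [[-0.192, -0.981, 0.003], [-0.981, 0.192, 0.001], [-0.001, -0.002, -1.0]]
wrist_force: [-0.5, -0.8, -4.5]
gripper_width: 0.57
gripper_force: 29.9
```

>>> {"api": "apply_moves", "payload": {
  "moves": [
    [[0, 0, 0], 6.5],
    [[0, 0, 0], 6.5],
    [[0, 0, 0], 6.5],
    [[0, 0, 0], 6.5],
    [[0, 0, 0], 6.5]
  ]
}}

```text
time_s: 8.33
tcp_pos: [0.5776, -0.1258, 0.1114]
ee_rot: [[-0.697, -0.717, -0.003], [-0.717, 0.697, 0.001], [0.001, 0.003, -1.0]]
wrist_force: [0.1, -0.7, -4.9]
gripper_width: 0.574
gripper_force: 29.9
```

>>> {"api": "apply_moves", "payload": {
  "moves": [
    [[0, 0, 0], 6.5],
    [[0, 0, 0], 6.5],
    [[0, 0, 0], 6.5],
    [[0, 0, 0], 6.5],
    [[0, 0, 0], 6.5]
  ]
}}

```text
time_s: 8.75
tcp_pos: [0.5775, -0.1259, 0.1114]
ee_rot: [[-0.973, -0.231, -0.003], [-0.231, 0.973, 0.001], [0.003, 0.001, -1.0]]
wrist_force: [-1.4, 0.6, -4.5]
gripper_width: 0.571
gripper_force: 29.9
```

>>> {"api": "apply_moves", "payload": {
  "moves": [
    [[0, 0, 0], 6.5],
    [[0, 0, 0], 6.5],
    [[0, 0, 0], 2],
    [[0, 0, 0], 0],
    [[0, 0, 0], 0]
  ]
}}

```text
time_s: 9.17
tcp_pos: [0.5779, -0.126, 0.1118]
ee_rot: [[-1.0, 0.022, -0.002], [0.022, 1.0, 0.0], [0.002, 0.0, -1.0]]
wrist_force: [-0.3, 0.7, -4.8]
gripper_width: 0.573
gripper_force: 29.9
```

Run:
```python
from h import *
go(.5787,-.1266,.020,-181.55)
z=r.sense()['tcp_pos'][2]-.0082
pics=[imaging.capture('top'),imaging.capture('side')]
report(['coarse'],pics,dict(coarse=z))
report(['medium'],pics)
for i,p in enumerate(pics): cv2.imwrite(f'pics/c{i}.png',p['frame'])
cv2.imwrite('pics/c.png',np.hstack([cv2.resize(pics[0]['frame'][120:270,220:420],None,fx=2,fy=2),cv2.resize(pics[1]['frame'][100:250,190:390],None,fx=2,fy=2)]))
```

```text
t 9.17 tcp [ 577.9 -126.   111.8] psi 178.73 j6 -94.6 w 49.9 F [-0.3  0.7 -4.8]
shift mm [-1.  -0.6 91.8] turn 0.28
coarse 2 [ 544.2 -125.2] yaw -2.1 [-0.07 -3.65  0.62 33.28  0.14  5.2   1.45  0.3   1.17  1.41] [(0.56, 275, 778), (0.88, 326, 506)]
coarse 1 [ 532.6 -125. ] yaw -2.36 [-1.000e-02 -4.000e-02  6.300e-01  3.341e+01 -2.000e-02] [(0.56, 275, 781)]
coarse 1 [ 566.7 -124.9] yaw 6.23 [-0.01 -0.11  1.16  0.66  0.54] [(0.88, 326, 503)]
medium 2 [ 567.8 -379.6] yaw 82.91 [ 0.09 -0.11 -0.06 -0.07 -0.69  0.09  0.25  0.89  0.58 -0.56] [(0.86, 719, 724), (0.69, 295, 329)]
medium 1 [ 567.4 -379.1] yaw 80.39 [ 0.    0.   -0.2   0.09 -0.08] [(0.86, 719, 727)]
medium 1 [ 569.6 -382.1] yaw 85.74 [ 0.01 -0.07  0.15  0.81 -0.45] [(0.69, 295, 322)]
```

View pics/c.png

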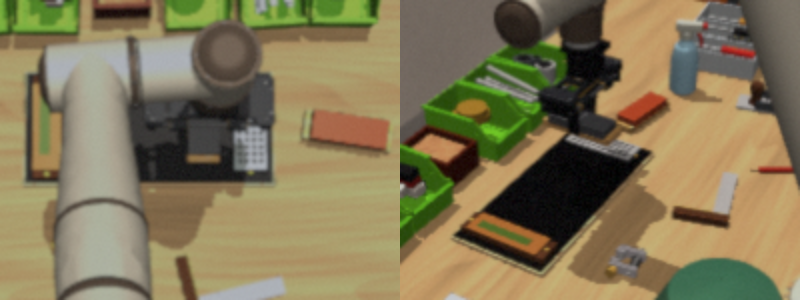

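The left half shows the grey stone hovering next to the plate, around (204,150) in the crop. The right half shows it gripped level. Lowering it now.

>>> {"api": "apply_moves", "payload": {
  "moves": [
    [[-0.001, -0.0006, 0.025], 0.28],
    [[0, 0, 0.025], 0],
    [[0, 0, 0.018], 0],
    [[0, 0, 0.01], 0],
    [[0, 0, 0.004], 0]
  ]
}}

```text
time_s: 10.08
tcp_pos: [0.5787, -0.1268, 0.0287]
ee_rot: [[-1.0, 0.028, -0.003], [0.028, 1.0, -0.0], [0.003, -0.0, -1.0]]
wrist_force: [0.7, -0.7, -4.0]
gripper_width: 0.572
gripper_force: 29.9
```

>>> {"api": "apply_moves", "payload": {
  "moves": [
    [[0, 0, 0.002], 0],
    [[0, 0, 0.002], 0],
    [[0, 0, 0.002], 0],
    [[0, 0, 0.001], 0],
    [[0, 0, 0], 0]
  ]
}}

```text
time_s: 10.5
tcp_pos: [0.5801, -0.1268, 0.0241]
ee_rot: [[-1.0, 0.028, 0.001], [0.028, 1.0, 0.0], [-0.001, 0.0, -1.0]]
wrist_force: [-1.1, 0.2, -5.0]
gripper_width: 0.572
gripper_force: 29.9
```

>>> {"api": "apply_moves", "payload": {
  "moves": [
    [[0, 0, 0.001], 0],
    [[0, 0, 0.001], 0],
    [[0, 0, 0], 0],
    [[0, 0, 0], 0]
  ]
}}

```text
time_s: 10.83
tcp_pos: [0.5797, -0.1268, 0.0216]
ee_rot: [[-1.0, 0.028, -0.0], [0.028, 1.0, 0.0], [0.0, 0.0, -1.0]]
wrist_force: [0.4, -0.0, -4.3]
gripper_width: 0.576
gripper_force: 29.9
```

>>> {"api": "apply_moves", "payload": {
  "moves": [
    [[0.001, 0, 0.001], 0],
    [[0, 0, 0], 0],
    [[0, 0, 0.0005], 0],
    [[0, 0, 0], 0],
    [[0, 0, 0], 0]
  ]
}}

```text
time_s: 11.25
tcp_pos: [0.5786, -0.1268, 0.0202]
ee_rot: [[-1.0, 0.028, -0.0], [0.028, 1.0, -0.0], [0.0, -0.0, -1.0]]
wrist_force: [-0.5, 0.1, -2.0]
gripper_width: 0.571
gripper_force: 29.9
```

>>> {"api": "apply_moves", "payload": {
  "moves": [
    [[0, 0, 0.0005], 0],
    [[0, 0, 0], 0],
    [[0, 0, 0], 0]
  ]
}}

```text
time_s: 11.5
tcp_pos: [0.5786, -0.1268, 0.0202]
ee_rot: [[-1.0, 0.028, -0.0], [0.028, 1.0, -0.0], [0.0, -0.0, -1.0]]
wrist_force: [-3.4, 1.2, 3.0]
gripper_width: 0.576
gripper_force: 29.9
```

>>> {"api": "apply_moves", "payload": {
  "moves": [
    [[0, 0, 0], 0],
    [[0, 0, 0], 0],
    [[0, 0, 0], 0]
  ],
  "hand": 0.068
}}

```text
time_s: 11.75
tcp_pos: [0.5798, -0.1268, 0.0199]
ee_rot: [[-1.0, 0.027, 0.002], [0.027, 1.0, -0.0], [-0.002, -0.0, -1.0]]
wrist_force: [0.3, -0.4, 0.1]
gripper_width: 0.719
gripper_force: 0.0
```

>>> {"api": "apply_moves", "payload": {
  "moves": [
    [[0, 0, -0.005], 0],
    [[0, 0, -0.025], 0],
    [[0, 0, -0.03], 0],
    [[0, 0, -0.03], 0],
    [[0, 0, -0.012], -7]
  ]
}}

```text
time_s: 12.17
tcp_pos: [0.5815, -0.1271, 0.1265]
ee_rot: [[-0.995, -0.097, 0.008], [-0.097, 0.995, -0.001], [-0.008, -0.002, -1.0]]
wrist_force: [0.7, 0.3, 0.4]
gripper_width: 0.781
gripper_force: 0.0
```

>>> {"api": "apply_moves", "payload": {
  "moves": [
    [[0, 0, 0], -7],
    [[0, 0, 0], -7],
    [[0, 0, 0], -7],
    [[0, 0, 0], -7],
    [[0, 0, 0], -7]
  ],
  "hand": 0.087
}}

```text
time_s: 12.58
tcp_pos: [0.5791, -0.1268, 0.1221]
ee_rot: [[-0.757, -0.653, 0.001], [-0.653, 0.757, -0.0], [-0.001, -0.001, -1.0]]
wrist_force: [0.3, -0.2, -0.6]
gripper_width: 0.986
gripper_force: 0.0
```

>>> {"api": "apply_moves", "payload": {
  "moves": [
    [[0, 0, 0], -7],
    [[0, 0, 0], -7],
    [[0, 0, 0], -7],
    [[0, 0, 0], -7],
    [[0, 0, 0], -7]
  ]
}}

```text
time_s: 13.0
tcp_pos: [0.5791, -0.1268, 0.122]
ee_rot: [[-0.246, -0.969, 0.001], [-0.969, 0.246, -0.0], [-0.0, -0.001, -1.0]]
wrist_force: [0.3, -0.0, -0.7]
gripper_width: 1.0
gripper_force: 0.0
```

>>> {"api": "apply_moves", "payload": {
  "moves": [
    [[0, 0, 0], -7],
    [[0.036, -0.0033, 0], 0],
    [[0.036, -0.0033, 0], 0],
    [[0.036, -0.0033, 0], 0],
    [[0.036, -0.0033, 0], 0]
  ]
}}

```text
time_s: 13.42
tcp_pos: [0.5731, -0.2726, 0.1221]
ee_rot: [[-0.131, -0.991, 0.001], [-0.991, 0.131, -0.0], [0.0, -0.001, -1.0]]
wrist_force: [0.6, -0.1, 0.7]
gripper_width: 1.0
gripper_force: 0.0
```

>>> {"api": "apply_moves", "payload": {
  "moves": [
    [[0.036, -0.0033, 0], 0],
    [[0.036, -0.0033, 0], 0],
    [[0.036, -0.0033, 0], 0],
    [[0, 0, 0], 0],
    [[0, 0, 0], 0]
  ]
}}

```text
time_s: 13.83
tcp_pos: [0.5677, -0.3817, 0.1211]
ee_rot: [[-0.136, -0.991, 0.0], [-0.991, 0.136, -0.0], [0.0, -0.0, -1.0]]
wrist_force: [-0.2, 0.4, 0.4]
gripper_width: 0.999
gripper_force: 0.0
```

Run:
```python
from h import *
go(.5683,-.380,.008,-97.5)
pics=[imaging.capture('top'),imaging.capture('side')]
report(['coarse','plate','strop'],pics,dict(coarse=.012,plate=.012,strop=.012))
report(['medium'],pics)
cv2.imwrite('pics/d.png',np.hstack([cv2.resize(pics[0]['frame'][120:270,220:420],None,fx=2,fy=2),cv2.resize(pics[1]['frame'][100:250,190:390],None,fx=2,fy=2)]))
```

```text
t 13.83 tcp [ 567.7 -381.7  121.1] psi -97.79 j6 12.6 w 87.0 F [-0.2  0.4  0.4]
shift mm [ -1.7  -0.4 113.1] turn -0.29
coarse 2 [ 579.1 -128.1] yaw -1.97 [-0.12 -0.2   0.21  0.44 -0.23  0.27 -0.05  0.48  0.03  0.05] [(0.57, 642, 676), (0.93, 458, 468)]
coarse 1 [ 578.4 -128.4] yaw -1.11 [-0.   -0.01  0.22  0.44  0.  ] [(0.57, 642, 677)]
coarse 1 [ 580.1 -127.5] yaw -3.91 [-0.   -0.03  0.17  0.17  0.21] [(0.93, 458, 466)]
plate 2 [ 619.7 -200.2] yaw -6.59 [  0.11   1.5    2.6   24.45  -0.13 -11.38  -1.48   0.46   0.37   0.52] [(0.57, 175, 757), (0.83, 340, 359)]
plate 1 [ 625.1 -200. ] yaw -6.39 [-1.000e-02 -4.000e-02  2.580e+00  2.442e+01 -3.000e-02] [(0.57, 175, 756)]
plate 1 [ 572.8 -214. ] yaw -8.94 [-0.01 -0.08  0.34  0.62  0.81] [(0.83, 340, 364)]
strop 2 [585.  130.5] yaw -1.66 [-0.34 -0.3   0.08  0.87 -0.41  0.41 -0.34  1.7   0.63  0.83] [(0.83, 774, 800), (0.59, 563, 635)]
strop 1 [584.  129.3] yaw -0.42 [-0.   -0.01  0.07  0.88  0.01] [(0.83, 774, 799)]
strop 1 [586. 132.] yaw -4.76 [-0.03 -0.13  0.63  1.11  1.17] [(0.59, 563, 631)]
medium 2 [ 570.1 -383.2] yaw 88.41 [-0.04 -0.05  7.44  0.62  0.13  0.06 -0.1  -0.03  1.31 -0.44] [(0.57, 338, 717), (0.69, 275, 316)]
medium 1 [ 570.  -383.3] yaw 89.02 [-0.01 -0.01  7.43  0.61 -0.06] [(0.57, 338, 716)]
medium 1 [ 570.2 -382.8] yaw 87.64 [ 0.01 -0.08  0.18  1.24 -0.49] [(0.69, 275, 318)]
```

View pics/d.png

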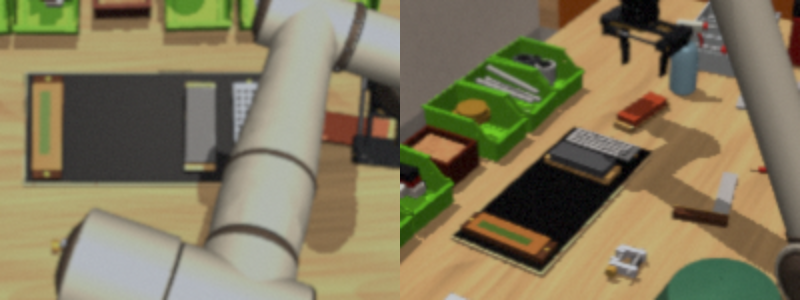

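The grey stone lies parallel beside the plate (crop ~(200,125)), and the gripper is above the red stone. Next is the medium stone.

>>> {"api": "apply_moves", "payload": {
  "moves": [
    [[-0.0017, -0.0004, 0.03], -0.3],
    [[0, 0, 0.03], 0],
    [[0, 0, 0.025], 0],
    [[0, 0, 0.015], 0],
    [[0, 0, 0.008], 0]
  ]
}}

```text
time_s: 15.15
tcp_pos: [0.5673, -0.3774, 0.0105]
ee_rot: [[-0.127, -0.992, -0.004], [-0.992, 0.127, 0.002], [-0.001, 0.005, -1.0]]
wrist_force: [-0.4, -0.2, -0.7]
gripper_width: 1.0
gripper_force: 0.0
```

>>> {"api": "apply_moves", "payload": {
  "moves": [
    [[0, 0, 0.004], 0],
    [[0, 0, 0.001], 0],
    [[0, 0, 0], 0],
    [[0, 0, 0], 0],
    [[0, 0, 0], 0]
  ],
  "hand": 0.03
}}

```text
time_s: 15.57
tcp_pos: [0.5698, -0.3784, 0.01]
ee_rot: [[-0.127, -0.992, 0.002], [-0.992, 0.127, -0.001], [0.001, -0.002, -1.0]]
wrist_force: [0.8, -0.5, -0.0]
gripper_width: 0.709
gripper_force: 0.0
```

>>> {"api": "apply_moves", "payload": {
  "moves": [
    [[0, 0, 0], 0],
    [[0, 0, 0], 0],
    [[0, 0, 0], 0],
    [[0, 0, 0], 0],
    [[0, 0, 0], 0]
  ]
}}

```text
time_s: 15.98
tcp_pos: [0.5683, -0.378, 0.0094]
ee_rot: [[-0.127, -0.992, -0.001], [-0.992, 0.127, 0.0], [0.0, 0.001, -1.0]]
wrist_force: [-4.0, 0.8, 5.4]
gripper_width: 0.574
gripper_force: 29.7
```

Run:
```python
from h import *
go(.581,-.0406,.12,-181.55)
```

```text
t 15.98 tcp [ 568.3 -378.     9.4] psi -97.3 j6 12.8 w 50.0 F [-4.   0.8  5.4]
shift mm [-336.3   30.4 -110.5] turn 84.25
```

>>> {"api": "apply_moves", "payload": {
  "moves": [
    [[0, 0, -0.01], 0],
    [[0, 0, -0.025], 0],
    [[0, 0, -0.025], 0],
    [[0, 0, -0.025], 0],
    [[0, 0, -0.02], 0]
  ]
}}

```text
time_s: 16.4
tcp_pos: [0.5696, -0.378, 0.1151]
ee_rot: [[-0.127, -0.992, 0.002], [-0.992, 0.127, -0.0], [0.0, -0.002, -1.0]]
wrist_force: [0.4, 0.2, -2.9]
gripper_width: 0.575
gripper_force: 29.6
```

>>> {"api": "apply_moves", "payload": {
  "moves": [
    [[-0.0336, 0.003, 0], 0],
    [[-0.0336, 0.003, 0], 0],
    [[-0.0336, 0.003, 0], 0],
    [[-0.0336, 0.003, 0], 0],
    [[-0.0336, 0.003, 0], 0]
  ]
}}

```text
time_s: 16.82
tcp_pos: [0.5751, -0.2077, 0.1131]
ee_rot: [[-0.127, -0.992, 0.0], [-0.992, 0.127, 0.001], [-0.001, -0.0, -1.0]]
wrist_force: [1.1, -0.2, -3.8]
gripper_width: 0.578
gripper_force: 29.6
```

>>> {"api": "apply_moves", "payload": {
  "moves": [
    [[-0.0336, 0.003, 0], 0],
    [[-0.0336, 0.003, 0], 0],
    [[-0.0336, 0.003, 0], 0],
    [[-0.0336, 0.003, 0], 0],
    [[-0.0336, 0.003, 0], 0]
  ]
}}

```text
time_s: 17.23
tcp_pos: [0.5815, -0.0389, 0.1133]
ee_rot: [[-0.127, -0.992, 0.0], [-0.992, 0.127, 0.001], [-0.001, -0.0, -1.0]]
wrist_force: [1.2, -0.4, -3.5]
gripper_width: 0.576
gripper_force: 29.6
```

>>> {"api": "apply_moves", "payload": {
  "moves": [
    [[0, 0, 0], 6.5],
    [[0, 0, 0], 6.5],
    [[0, 0, 0], 6.5],
    [[0, 0, 0], 6.5],
    [[0, 0, 0], 6.5]
  ]
}}

```text
time_s: 17.65
tcp_pos: [0.5817, -0.0403, 0.1131]
ee_rot: [[-0.644, -0.765, -0.0], [-0.765, 0.644, 0.001], [-0.001, 0.0, -1.0]]
wrist_force: [0.0, 0.7, -3.9]
gripper_width: 0.578
gripper_force: 29.5
```

>>> {"api": "apply_moves", "payload": {
  "moves": [
    [[0, 0, 0], 6.5],
    [[0, 0, 0], 6.5],
    [[0, 0, 0], 6.5],
    [[0, 0, 0], 6.5],
    [[0, 0, 0], 6.5]
  ]
}}

```text
time_s: 18.07
tcp_pos: [0.5817, -0.0406, 0.1131]
ee_rot: [[-0.954, -0.299, -0.0], [-0.299, 0.954, 0.001], [-0.0, 0.001, -1.0]]
wrist_force: [-0.9, 0.1, -3.5]
gripper_width: 0.577
gripper_force: 29.5
```

>>> {"api": "apply_moves", "payload": {
  "moves": [
    [[0, 0, 0], 6.5],
    [[0, 0, 0], 6.5],
    [[0, 0, 0], 6.2],
    [[0, 0, 0], 0],
    [[0, 0, 0], 0]
  ]
}}

```text
time_s: 18.48
tcp_pos: [0.5817, -0.0407, 0.1133]
ee_rot: [[-1.0, 0.023, -0.0], [0.023, 1.0, 0.0], [0.0, 0.0, -1.0]]
wrist_force: [-0.0, -0.0, -3.3]
gripper_width: 0.576
gripper_force: 29.6
```

Run:
```python
from h import *
go(.581,-.0406,.0214,-181.55)
```

```text
t 18.48 tcp [581.7 -40.7 113.3] psi 178.67 j6 -103.2 w 50.1 F [-0.  -0.  -3.3]
shift mm [ 0.7  0.1 91.9] turn 0.22
```

>>> {"api": "apply_moves", "payload": {
  "moves": [
    [[-0.0012, 0, 0.025], 0.2],
    [[0, 0, 0.025], 0],
    [[0, 0, 0.018], 0],
    [[0, 0, 0.01], 0],
    [[0, 0, 0.004], 0]
  ]
}}

```text
time_s: 18.9
tcp_pos: [0.582, -0.041, 0.0297]
ee_rot: [[-1.0, 0.028, -0.003], [0.028, 1.0, -0.0], [0.003, -0.001, -1.0]]
wrist_force: [-0.6, -0.4, -3.3]
gripper_width: 0.577
gripper_force: 29.6
```

>>> {"api": "apply_moves", "payload": {
  "moves": [
    [[0, 0, 0.002], 0],
    [[0, 0, 0.002], 0],
    [[0, 0, 0.002], 0],
    [[0, 0, 0.001], 0],
    [[0, 0, 0], 0]
  ]
}}

```text
time_s: 19.32
tcp_pos: [0.5834, -0.0408, 0.0251]
ee_rot: [[-1.0, 0.029, 0.001], [0.029, 1.0, 0.0], [-0.001, 0.0, -1.0]]
wrist_force: [-0.1, 0.1, -5.0]
gripper_width: 0.576
gripper_force: 29.6
```

>>> {"api": "apply_moves", "payload": {
  "moves": [
    [[0, 0, 0.001], 0],
    [[0, 0, 0], 0],
    [[0, 0, 0.0005], 0],
    [[0, 0, 0], 0],
    [[0, 0, 0], 0]
  ]
}}

```text
time_s: 19.73
tcp_pos: [0.583, -0.0409, 0.0231]
ee_rot: [[-1.0, 0.029, 0.0], [0.029, 1.0, 0.0], [-0.0, 0.0, -1.0]]
wrist_force: [-0.5, 0.7, -3.1]
gripper_width: 0.574
gripper_force: 29.6
```

>>> {"api": "apply_moves", "payload": {
  "moves": [
    [[0, 0, 0.001], 0],
    [[0, 0, 0], 0],
    [[0, 0, 0.0005], 0],
    [[0, 0, 0], 0],
    [[0, 0, 0], 0]
  ]
}}

```text
time_s: 20.15
tcp_pos: [0.583, -0.0409, 0.0215]
ee_rot: [[-1.0, 0.029, 0.0], [0.029, 1.0, -0.0], [-0.0, -0.0, -1.0]]
wrist_force: [-0.7, 0.3, -3.7]
gripper_width: 0.575
gripper_force: 29.6
```

>>> {"api": "apply_moves", "payload": {
  "moves": [
    [[0, 0, 0.0005], 0],
    [[0, 0, 0], 0],
    [[0, 0, 0], 0]
  ]
}}

```text
time_s: 20.4
tcp_pos: [0.5831, -0.0409, 0.0215]
ee_rot: [[-1.0, 0.029, 0.0], [0.029, 1.0, -0.0], [-0.0, -0.0, -1.0]]
wrist_force: [-1.7, 0.0, 0.4]
gripper_width: 0.58
gripper_force: 29.6
```

>>> {"api": "apply_moves", "payload": {
  "moves": [
    [[0, 0, 0], 0],
    [[0, 0, 0], 0],
    [[0, 0, 0], 0]
  ],
  "hand": 0.068
}}

```text
time_s: 20.65
tcp_pos: [0.5837, -0.0409, 0.0214]
ee_rot: [[-1.0, 0.029, 0.001], [0.029, 1.0, 0.0], [-0.001, 0.0, -1.0]]
wrist_force: [-0.1, 0.2, -0.6]
gripper_width: 0.724
gripper_force: 0.0
```

>>> {"api": "apply_moves", "payload": {
  "moves": [
    [[0, 0, -0.005], 0],
    [[0, 0, -0.025], 0],
    [[0, 0, -0.03], 0],
    [[0, 0, -0.03], 0],
    [[0, 0, -0.012], -7.05]
  ]
}}

```text
time_s: 21.07
tcp_pos: [0.5856, -0.0408, 0.128]
ee_rot: [[-0.995, -0.096, 0.008], [-0.096, 0.995, 0.0], [-0.008, -0.001, -1.0]]
wrist_force: [-0.3, -0.2, 0.1]
gripper_width: 0.782
gripper_force: 0.0
```

>>> {"api": "apply_moves", "payload": {
  "moves": [
    [[0, 0, 0], -7.05],
    [[0, 0, 0], -7.05],
    [[0, 0, 0], -7.05],
    [[0, 0, 0], -7.05],
    [[0, 0, 0], -7.05]
  ],
  "hand": 0.087
}}

```text
time_s: 21.48
tcp_pos: [0.5832, -0.0409, 0.1236]
ee_rot: [[-0.755, -0.656, 0.001], [-0.656, 0.755, 0.0], [-0.001, -0.001, -1.0]]
wrist_force: [-0.9, 0.5, -0.5]
gripper_width: 0.985
gripper_force: 0.0
```

>>> {"api": "apply_moves", "payload": {
  "moves": [
    [[0, 0, 0], -7.05],
    [[0, 0, 0], -7.05],
    [[0, 0, 0], -7.05],
    [[0, 0, 0], -7.05],
    [[0, 0, 0], -7.05]
  ]
}}

```text
time_s: 21.9
tcp_pos: [0.5832, -0.0409, 0.1236]
ee_rot: [[-0.238, -0.971, 0.001], [-0.971, 0.238, 0.0], [-0.0, -0.001, -1.0]]
wrist_force: [-0.1, 0.3, 0.1]
gripper_width: 0.995
gripper_force: 0.0
```

>>> {"api": "apply_moves", "payload": {
  "moves": [
    [[0, 0, 0], -7.05],
    [[0, 0, 0], -7.05],
    [[-0.037, 0.0022, 0], 0],
    [[-0.037, 0.0022, 0], 0],
    [[-0.037, 0.0022, 0], 0]
  ]
}}

```text
time_s: 22.32
tcp_pos: [0.5766, 0.0708, 0.1236]
ee_rot: [[-0.003, -1.0, 0.001], [-1.0, 0.003, 0.0], [-0.0, -0.001, -1.0]]
wrist_force: [1.0, 0.4, -0.1]
gripper_width: 0.997
gripper_force: 0.0
```

>>> {"api": "apply_moves", "payload": {
  "moves": [
    [[-0.037, 0.0022, 0], 0],
    [[-0.037, 0.0022, 0], 0],
    [[-0.037, 0.0022, 0], 0],
    [[-0.037, 0.0022, 0], 0],
    [[-0.037, 0.0022, 0], 0]
  ]
}}

```text
time_s: 22.73
tcp_pos: [0.5654, 0.257, 0.1237]
ee_rot: [[-0.0, -1.0, 0.001], [-1.0, 0.0, 0.0], [-0.0, -0.001, -1.0]]
wrist_force: [0.6, -0.5, -0.0]
gripper_width: 1.001
gripper_force: 0.0
```

>>> {"api": "apply_moves", "payload": {
  "moves": [
    [[-0.037, 0.0022, 0], 0],
    [[-0.037, 0.0022, 0], 0],
    [[-0.037, 0.0022, 0], 0],
    [[0, 0, 0], 0],
    [[0, 0, 0], 0]
  ]
}}

```text
time_s: 23.15
tcp_pos: [0.5586, 0.3682, 0.1229]
ee_rot: [[0.002, -1.0, 0.0], [-1.0, -0.002, 0.0], [-0.0, -0.0, -1.0]]
wrist_force: [0.1, -0.3, -0.8]
gripper_width: 1.002
gripper_force: 0.0
```

Run:
```python
from h import *
go(.5587,.3665,.008,-89.9)
pics=[imaging.capture('top'),imaging.capture('side')]
report(['coarse','medium','plate','strop'],pics,dict(coarse=.012,medium=.012,plate=.012,strop=.012))
report(['fine'],pics)
cv2.imwrite('pics/e.png',cv2.resize(pics[0]['frame'][140:230,215:365],None,fx=5,fy=5,interpolation=cv2.INTER_CUBIC))
```

```text
t 23.15 tcp [558.6 368.2 122.9] psi -89.86 j6 -47.1 w 87.2 F [ 0.1 -0.3 -0.8]
shift mm [ 1.700e+00 -1.000e-01  1.149e+02] turn 0.04
coarse 2 [ 578.5 -126.7] yaw -3.09 [-0.   -0.03  0.19  0.31  0.13] [(0.94, 436, 468)]
coarse none
coarse 1 [ 578.5 -126.7] yaw -3.09 [-0.   -0.03  0.19  0.31  0.13] [(0.94, 436, 468)]
medium 2 [582.6 -43.2] yaw -4.84 [-0.21 -0.05  0.3   0.83  0.13  0.17 -0.27 -0.32 -0.1  -0.08] [(0.73, 585, 652), (0.9, 521, 504)]
medium 1 [582.4 -43.9] yaw -5.47 [-0.   -0.01  0.32  0.81 -0.04] [(0.73, 585, 652)]
medium 1 [582.1 -41.1] yaw -3.91 [ 0.    0.02 -0.13 -0.17 -0.14] [(0.9, 521, 507)]
plate 2 [ 575.  -213.3] yaw -10.2 [-0.02 -0.1   0.4   0.96  0.93] [(0.74, 304, 363)]
plate none
plate 1 [ 575.  -213.3] yaw -10.2 [-0.02 -0.1   0.4   0.96  0.93] [(0.74, 304, 363)]
strop 2 [579.4 128.6] yaw -3.17 [ 0.25  0.87  0.08  1.76 -0.88 -1.24 -0.54  5.88  0.55  1.44] [(0.96, 764, 802), (0.75, 464, 634)]
strop 1 [582.6 129.5] yaw -0.62 [-0.   -0.02  0.03  1.77  0.01] [(0.96, 764, 800)]
strop 1 [575.6 127.2] yaw -16.47 [-0.03 -0.18  0.48  3.07  2.26] [(0.75, 464, 612)]
fine 2 [559.5 359.7] yaw 89.2 [-2.84 -0.21  4.16  0.32  0.18  0.7  -1.66  0.17  0.81 -0.38] [(0.56, 486, 686), (0.6, 763, 794)]
fine 1 [558.6 349.8] yaw 89.79 [-0.   -0.01  4.17  0.33  0.02] [(0.56, 486, 687)]
fine 1 [557.3 366.1] yaw 88.92 [ 0.01 -0.1   0.34  0.89 -0.49] [(0.6, 763, 803)]
```

View pics/e.png

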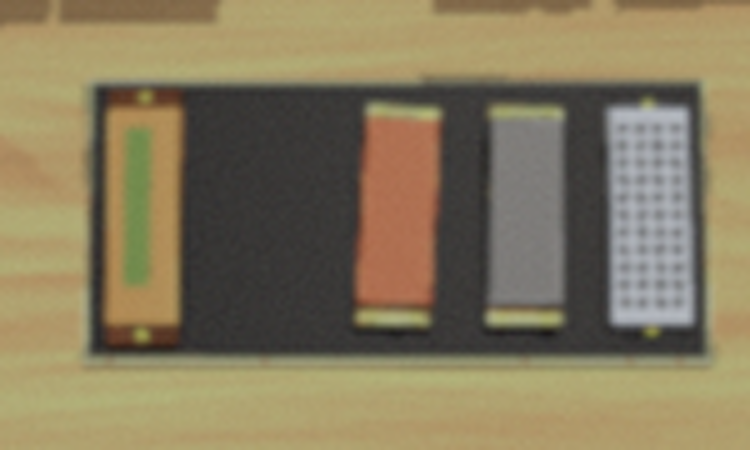

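The top view shows grey and red evenly spaced between plate and strop, with columns 144/398/525/650 along the middle row. Red is twisted about 2.7° and grey about 1° clockwise, so I'll regrip and straighten both after the white stone.

>>> {"api": "apply_moves", "payload": {
  "moves": [
    [[0.0019, 0, 0.03], 1.0],
    [[0, 0, 0.03], 0],
    [[0, 0, 0.025], 0],
    [[0, 0, 0.015], 0],
    [[0, 0, 0.008], 0]
  ]
}}

```text
time_s: 24.67
tcp_pos: [0.5578, 0.3631, 0.0121]
ee_rot: [[-0.019, -1.0, -0.003], [-1.0, 0.019, -0.003], [0.003, 0.003, -1.0]]
wrist_force: [-0.7, 0.0, -0.4]
gripper_width: 1.0
gripper_force: 0.0
```

>>> {"api": "apply_moves", "payload": {
  "moves": [
    [[0, 0, 0.005], 0],
    [[0, 0, 0.002], 0],
    [[0, 0, 0], 0],
    [[0, 0, 0], 0],
    [[0, 0, 0], 0]
  ],
  "hand": 0.03
}}

```text
time_s: 25.08
tcp_pos: [0.5597, 0.3648, 0.0094]
ee_rot: [[-0.018, -1.0, 0.002], [-1.0, 0.018, 0.002], [-0.002, -0.002, -1.0]]
wrist_force: [-0.2, -0.7, -0.1]
gripper_width: 0.706
gripper_force: 0.0
```

>>> {"api": "apply_moves", "payload": {
  "moves": [
    [[0, 0, 0], 0],
    [[0, 0, 0], 0],
    [[0, 0, 0], 0],
    [[0, 0, 0], 0],
    [[0, 0, 0], 0]
  ]
}}

```text
time_s: 25.5
tcp_pos: [0.5587, 0.3644, 0.0089]
ee_rot: [[-0.018, -1.0, -0.0], [-1.0, 0.018, 0.0], [-0.0, 0.0, -1.0]]
wrist_force: [-3.8, 0.7, 6.7]
gripper_width: 0.572
gripper_force: 29.8
```

Run:
```python
from h import *
go(.5833,.0454,.12,-181.55)
```

```text
t 25.5 tcp [558.7 364.4   8.9] psi -91.02 j6 -48.0 w 49.8 F [-3.8  0.7  6.7]
shift mm [ 318.5  -30.2 -111.1] turn 90.53
```

>>> {"api": "apply_moves", "payload": {
  "moves": [
    [[0, 0, -0.01], 0],
    [[0, 0, -0.025], 0],
    [[0, 0, -0.025], 0],
    [[0, 0, -0.025], 0],
    [[0, 0, -0.02], 0]
  ]
}}

```text
time_s: 25.92
tcp_pos: [0.5593, 0.3639, 0.1141]
ee_rot: [[-0.019, -1.0, 0.0], [-1.0, 0.019, 0.0], [-0.0, -0.0, -1.0]]
wrist_force: [0.6, 1.1, -4.3]
gripper_width: 0.576
gripper_force: 29.8
```

>>> {"api": "apply_moves", "payload": {
  "moves": [
    [[0.0354, -0.0031, 0], 0],
    [[0.0354, -0.0031, 0], 0],
    [[0.0354, -0.0031, 0], 0],
    [[0.0354, -0.0031, 0], 0],
    [[0.0354, -0.0031, 0], 0]
  ]
}}

```text
time_s: 26.33
tcp_pos: [0.5706, 0.1849, 0.1123]
ee_rot: [[-0.018, -1.0, -0.001], [-1.0, 0.018, -0.001], [0.001, 0.001, -1.0]]
wrist_force: [1.1, 0.2, -4.9]
gripper_width: 0.57
gripper_force: 29.8
```

>>> {"api": "apply_moves", "payload": {
  "moves": [
    [[0.0354, -0.0031, 0], 0],
    [[0.0354, -0.0031, 0], 0],
    [[0.0354, -0.0031, 0], 0],
    [[0.0354, -0.0031, 0], 0],
    [[0, 0, 0], 6.5]
  ]
}}

```text
time_s: 26.75
tcp_pos: [0.5798, 0.0392, 0.1122]
ee_rot: [[-0.139, -0.99, -0.003], [-0.99, 0.139, -0.002], [0.002, 0.003, -1.0]]
wrist_force: [-0.5, 0.9, -4.6]
gripper_width: 0.575
gripper_force: 29.8
```

>>> {"api": "apply_moves", "payload": {
  "moves": [
    [[0, 0, 0], 6.5],
    [[0, 0, 0], 6.5],
    [[0, 0, 0], 6.5],
    [[0, 0, 0], 6.5],
    [[0, 0, 0], 6.5]
  ]
}}

```text
time_s: 27.17
tcp_pos: [0.5806, 0.0446, 0.1122]
ee_rot: [[-0.648, -0.761, -0.002], [-0.761, 0.648, -0.0], [0.001, 0.001, -1.0]]
wrist_force: [-0.2, -0.4, -4.9]
gripper_width: 0.574
gripper_force: 29.8
```

>>> {"api": "apply_moves", "payload": {
  "moves": [
    [[0, 0, 0], 6.5],
    [[0, 0, 0], 6.5],
    [[0, 0, 0], 6.5],
    [[0, 0, 0], 6.5],
    [[0, 0, 0], 6.5]
  ]
}}

```text
time_s: 27.58
tcp_pos: [0.5806, 0.0447, 0.1122]
ee_rot: [[-0.956, -0.294, -0.002], [-0.294, 0.956, -0.0], [0.002, 0.0, -1.0]]
wrist_force: [0.5, -1.0, -4.1]
gripper_width: 0.574
gripper_force: 29.8
```

>>> {"api": "apply_moves", "payload": {
  "moves": [
    [[0, 0, 0], 6.5],
    [[0, 0, 0], 6.5],
    [[0, 0, 0], 6],
    [[0, 0, 0], 0],
    [[0, 0, 0], 0]
  ]
}}

```text
time_s: 28.0
tcp_pos: [0.5808, 0.0448, 0.1124]
ee_rot: [[-1.0, 0.025, -0.001], [0.025, 1.0, -0.0], [0.001, -0.0, -1.0]]
wrist_force: [0.3, -0.2, -4.1]
gripper_width: 0.572
gripper_force: 29.8
```

Run:
```python
from h import *
go(.5814,.0454,.0209,-181.55)
```

```text
t 28.0 tcp [580.8  44.8 112.4] psi 178.58 j6 -111.7 w 49.8 F [ 0.3 -0.2 -4.1]
shift mm [-0.7  0.6 91.5] turn 0.13
```

>>> {"api": "apply_moves", "payload": {
  "moves": [
    [[-0.0005, 0.0006, 0.025], 0.1],
    [[0, 0, 0.025], 0],
    [[0, 0, 0.018], 0],
    [[0, 0, 0.01], 0],
    [[0, 0, 0.004], 0]
  ]
}}

```text
time_s: 28.42
tcp_pos: [0.5806, 0.0452, 0.0291]
ee_rot: [[-1.0, 0.027, -0.004], [0.027, 1.0, -0.001], [0.004, -0.001, -1.0]]
wrist_force: [-0.7, 0.1, -4.6]
gripper_width: 0.577
gripper_force: 29.8
```

>>> {"api": "apply_moves", "payload": {
  "moves": [
    [[0, 0, 0.002], 0],
    [[0, 0, 0.002], 0],
    [[0, 0, 0.002], 0],
    [[0, 0, 0.001], 0],
    [[0, 0, 0], 0]
  ]
}}

```text
time_s: 28.83
tcp_pos: [0.582, 0.0459, 0.0246]
ee_rot: [[-1.0, 0.028, 0.001], [0.028, 1.0, 0.0], [-0.001, 0.0, -1.0]]
wrist_force: [-0.4, -0.2, -4.1]
gripper_width: 0.573
gripper_force: 29.8
```

>>> {"api": "apply_moves", "payload": {
  "moves": [
    [[0, 0, 0.001], 0],
    [[0, 0, 0], 0],
    [[0, 0, 0.0005], 0],
    [[0, 0, 0], 0],
    [[0, 0, 0], 0]
  ]
}}

```text
time_s: 29.25
tcp_pos: [0.5817, 0.0457, 0.0226]
ee_rot: [[-1.0, 0.029, 0.0], [0.029, 1.0, -0.0], [-0.0, -0.0, -1.0]]
wrist_force: [1.0, -0.2, -4.1]
gripper_width: 0.573
gripper_force: 29.8
```

>>> {"api": "apply_moves", "payload": {
  "moves": [
    [[0, 0, 0.0005], 0],
    [[0, 0, 0], 0],
    [[0, 0, 0.0005], 0],
    [[0, 0, 0], 0],
    [[0, 0, 0], 0]
  ]
}}

```text
time_s: 29.67
tcp_pos: [0.5817, 0.0457, 0.0215]
ee_rot: [[-1.0, 0.029, -0.0], [0.029, 1.0, -0.0], [0.0, -0.0, -1.0]]
wrist_force: [-0.4, 0.8, -4.6]
gripper_width: 0.573
gripper_force: 29.8
```

>>> {"api": "apply_moves", "payload": {
  "moves": [
    [[0, 0, 0.0005], 0],
    [[0, 0, 0], 0],
    [[0, 0, 0.0005], 0],
    [[0, 0, 0], 0],
    [[0, 0, 0], 0]
  ]
}}

```text
time_s: 30.08
tcp_pos: [0.5818, 0.0457, 0.021]
ee_rot: [[-1.0, 0.029, 0.0], [0.029, 1.0, 0.0], [-0.0, 0.0, -1.0]]
wrist_force: [-1.2, 0.1, -0.8]
gripper_width: 0.574
gripper_force: 29.8
```

>>> {"api": "apply_moves", "payload": {
  "moves": [
    [[0, 0, 0], 0],
    [[0, 0, 0], 0],
    [[0, 0, 0], 0]
  ],
  "hand": 0.068
}}

```text
time_s: 30.33
tcp_pos: [0.5825, 0.0459, 0.0211]
ee_rot: [[-1.0, 0.028, 0.002], [0.028, 1.0, 0.0], [-0.002, 0.0, -1.0]]
wrist_force: [-0.1, 0.1, -0.2]
gripper_width: 0.719
gripper_force: 0.0
```

>>> {"api": "apply_moves", "payload": {
  "moves": [
    [[0, 0, -0.005], 0],
    [[0, 0, -0.02], 0],
    [[0, 0, -0.025], 0],
    [[0, 0, -0.01], 0],
    [[0, 0, 0], 0]
  ]
}}

```text
time_s: 30.75
tcp_pos: [0.584, 0.0464, 0.0839]
ee_rot: [[-1.0, 0.028, 0.007], [0.028, 1.0, 0.002], [-0.007, 0.002, -1.0]]
wrist_force: [-0.6, -0.7, 0.2]
gripper_width: 0.779
gripper_force: 0.0
```

>>> {"api": "apply_moves", "payload": {
  "moves": [
    [[0, -0.03, 0], 2.6],
    [[0, -0.03, 0], 0],
    [[0, -0.02, 0], 0],
    [[0, -0.0066, 0], 0],
    [[0, 0, 0], 0]
  ]
}}

```text
time_s: 31.17
tcp_pos: [0.5758, -0.0421, 0.0795]
ee_rot: [[-0.997, 0.077, -0.002], [0.077, 0.997, -0.0], [0.002, -0.0, -1.0]]
wrist_force: [0.3, -0.4, -0.0]
gripper_width: 0.779
gripper_force: 0.0
```

Run:
```python
from h import *
go(.583,-.0409,.0215,-184.3)
```

```text
t 31.17 tcp [575.8 -42.1  79.5] psi 175.6 j6 -106.3 w 67.8 F [ 0.3 -0.4 -0. ]
shift mm [-7.2  1.8 58. ] turn -0.1
```

>>> {"api": "apply_moves", "payload": {
  "moves": [
    [[-0.0072, 0.0017, 0.02], 0],
    [[0, 0, 0.02], 0],
    [[0, 0, 0.012], 0],
    [[0, 0, 0.005], 0],
    [[0, 0, 0.001], 0]
  ]
}}

```text
time_s: 31.58
tcp_pos: [0.5832, -0.0388, 0.021]
ee_rot: [[-0.997, 0.073, -0.003], [0.073, 0.997, -0.0], [0.003, -0.001, -1.0]]
wrist_force: [0.1, 0.0, -0.1]
gripper_width: 0.782
gripper_force: 0.0
```

>>> {"api": "apply_moves", "payload": {
  "moves": [
    [[0, 0, 0], 0],
    [[0, 0, 0], 0],
    [[0, 0, 0], 0],
    [[0, 0, 0], 0],
    [[0, 0, 0], 0]
  ],
  "hand": 0.03
}}

```text
time_s: 32.0
tcp_pos: [0.5846, -0.0395, 0.0235]
ee_rot: [[-0.997, 0.074, 0.002], [0.074, 0.997, 0.0], [-0.002, 0.0, -1.0]]
wrist_force: [-0.4, 0.3, 2.3]
gripper_width: 0.57
gripper_force: 30.0
```

>>> {"api": "apply_moves", "payload": {
  "moves": [
    [[0, 0, 0], 0],
    [[0, 0, 0], 0],
    [[0, 0, -0.002], 0],
    [[0, 0, 0], -1.3],
    [[0, 0, 0], -1.4]
  ]
}}

```text
time_s: 32.42
tcp_pos: [0.5831, -0.0396, 0.0237]
ee_rot: [[-1.0, 0.025, -0.002], [0.025, 1.0, 0.0], [0.002, 0.0, -1.0]]
wrist_force: [0.5, -0.5, -3.1]
gripper_width: 0.572
gripper_force: 30.0
```

>>> {"api": "apply_moves", "payload": {
  "moves": [
    [[0, 0, 0], 0],
    [[0, 0, 0], 0],
    [[0, 0, 0], 0]
  ]
}}

```text
time_s: 32.67
tcp_pos: [0.5837, -0.0396, 0.024]
ee_rot: [[-1.0, 0.027, -0.001], [0.027, 1.0, -0.0], [0.001, -0.0, -1.0]]
wrist_force: [0.1, -0.8, -4.0]
gripper_width: 0.572
gripper_force: 30.0
```

Run:
```python
from h import *
go(.583,-.0409,.0215,-181.55)
```

```text
t 32.67 tcp [583.7 -39.6  24. ] psi 178.45 j6 -103.5 w 49.8 F [ 0.1 -0.8 -4. ]
shift mm [ 0.6 -1.4  2.5] turn -0.0
```

>>> {"api": "apply_moves", "payload": {
  "moves": [
    [[0.0005, -0.0013, 0], 0],
    [[0, 0, 0.001], 0],
    [[0, 0, 0], 0],
    [[0, 0, 0.0005], 0],
    [[0, 0, 0], 0]
  ]
}}

```text
time_s: 33.08
tcp_pos: [0.5834, -0.0409, 0.0235]
ee_rot: [[-1.0, 0.027, 0.0], [0.027, 1.0, -0.0], [-0.0, -0.0, -1.0]]
wrist_force: [-1.2, 0.0, 1.2]
gripper_width: 0.572
gripper_force: 30.0
```

>>> {"api": "apply_moves", "payload": {
  "moves": [
    [[0, 0, 0.0005], 0],
    [[0, 0, 0], 0],
    [[0, 0, 0], 0]
  ]
}}

```text
time_s: 33.33
tcp_pos: [0.5835, -0.0409, 0.0235]
ee_rot: [[-1.0, 0.027, 0.0], [0.027, 1.0, -0.0], [-0.0, -0.0, -1.0]]
wrist_force: [-2.9, 0.1, 4.3]
gripper_width: 0.571
gripper_force: 30.0
```

>>> {"api": "apply_moves", "payload": {
  "moves": [
    [[0, 0, 0], 0],
    [[0, 0, 0], 0],
    [[0, 0, 0], 0]
  ],
  "hand": 0.068
}}

```text
time_s: 33.58
tcp_pos: [0.584, -0.0407, 0.0226]
ee_rot: [[-1.0, 0.027, 0.001], [0.027, 1.0, 0.0], [-0.001, 0.0, -1.0]]
wrist_force: [0.2, -1.2, 0.2]
gripper_width: 0.717
gripper_force: 0.0
```

>>> {"api": "apply_moves", "payload": {
  "moves": [
    [[0, 0, -0.005], 0],
    [[0, 0, -0.02], 0],
    [[0, 0, -0.025], 0],
    [[0, 0, -0.01], 0],
    [[0, 0, 0], 0]
  ]
}}

```text
time_s: 34.0
tcp_pos: [0.5857, -0.0405, 0.0857]
ee_rot: [[-1.0, 0.026, 0.007], [0.026, 1.0, 0.001], [-0.007, 0.001, -1.0]]
wrist_force: [1.0, 0.7, -0.3]
gripper_width: 0.783
gripper_force: 0.0
```

>>> {"api": "apply_moves", "payload": {
  "moves": [
    [[0.0025, -0.03, 0], 0],
    [[0, -0.03, 0], 0],
    [[0, -0.02, 0], 0],
    [[0, -0.006, 0], 1.0],
    [[0, 0, 0], 0]
  ]
}}

```text
time_s: 34.42
tcp_pos: [0.5778, -0.128, 0.0813]
ee_rot: [[-0.999, 0.048, -0.002], [0.048, 0.999, 0.0], [0.002, 0.0, -1.0]]
wrist_force: [-0.1, 0.7, -0.2]
gripper_width: 0.782
gripper_force: 0.0
```

>>> {"api": "apply_moves", "payload": {
  "moves": [
    [[0, 0, 0], 0],
    [[0, 0, 0], 0]
  ]
}}

```text
time_s: 34.58
tcp_pos: [0.5785, -0.1259, 0.082]
ee_rot: [[-0.999, 0.044, -0.001], [0.044, 0.999, 0.0], [0.001, 0.0, -1.0]]
wrist_force: [0.7, 0.3, -0.4]
gripper_width: 0.785
gripper_force: 0.0
```

Run:
```python
from h import *
go(.5787,-.1268,.0205,-182.6)
```

```text
t 34.58 tcp [ 578.5 -125.9   82. ] psi 177.5 j6 -95.9 w 68.3 F [ 0.7  0.3 -0.4]
shift mm [-0.3 -0.9 61.5] turn 0.1
```

>>> {"api": "apply_moves", "payload": {
  "moves": [
    [[0, -0.0008, 0.02], 0],
    [[0, 0, 0.02], 0],
    [[0, 0, 0.012], 0],
    [[0, 0, 0.006], 0],
    [[0, 0, 0.0015], 0]
  ]
}}

```text
time_s: 35.0
tcp_pos: [0.578, -0.1266, 0.0217]
ee_rot: [[-0.999, 0.043, -0.003], [0.043, 0.999, -0.0], [0.003, -0.0, -1.0]]
wrist_force: [-0.1, 1.1, -0.2]
gripper_width: 0.782
gripper_force: 0.0
```

>>> {"api": "apply_moves", "payload": {
  "moves": [
    [[0, 0, 0], 0],
    [[0, 0, 0], 0],
    [[0, 0, 0], 0],
    [[0, 0, 0], 0],
    [[0, 0, 0], 0]
  ],
  "hand": 0.03
}}

```text
time_s: 35.42
tcp_pos: [0.5793, -0.1273, 0.024]
ee_rot: [[-0.999, 0.044, 0.002], [0.044, 0.999, 0.0], [-0.002, 0.0, -1.0]]
wrist_force: [0.1, 1.6, 3.1]
gripper_width: 0.57
gripper_force: 30.0
```

>>> {"api": "apply_moves", "payload": {
  "moves": [
    [[0, 0, 0], 0],
    [[0, 0, 0], 0],
    [[0, 0, -0.002], 0],
    [[0, 0, 0], -1.0],
    [[0, 0, 0], 0]
  ]
}}

```text
time_s: 35.83
tcp_pos: [0.5775, -0.1277, 0.0241]
ee_rot: [[-1.0, 0.026, -0.003], [0.026, 1.0, 0.0], [0.003, 0.0, -1.0]]
wrist_force: [-1.2, 1.1, -2.7]
gripper_width: 0.571
gripper_force: 30.0
```

>>> {"api": "apply_moves", "payload": {
  "moves": [
    [[0, 0, 0], 0],
    [[0, 0, 0], 0],
    [[0, 0, 0], 0]
  ]
}}

```text
time_s: 36.08
tcp_pos: [0.5782, -0.1276, 0.0245]
ee_rot: [[-1.0, 0.027, -0.001], [0.027, 1.0, -0.0], [0.001, -0.0, -1.0]]
wrist_force: [-0.3, -0.7, -4.3]
gripper_width: 0.571
gripper_force: 30.0
```

Run:
```python
from h import *
go(.5787,-.1268,.0215,-181.55)
```

```text
t 36.08 tcp [ 578.2 -127.6   24.5] psi 178.44 j6 -94.8 w 49.7 F [-0.3 -0.7 -4.3]
shift mm [-0.5  0.9  3. ] turn -0.01
```

>>> {"api": "apply_moves", "payload": {
  "moves": [
    [[0, 0.0008, 0.0005], 0],
    [[0, 0, 0.0005], 0],
    [[0, 0, 0], 0],
    [[0, 0, 0.0005], 0],
    [[0, 0, 0], 0]
  ]
}}

```text
time_s: 36.5
tcp_pos: [0.5786, -0.1267, 0.024]
ee_rot: [[-1.0, 0.027, -0.0], [0.027, 1.0, -0.0], [0.0, -0.0, -1.0]]
wrist_force: [-2.2, 0.1, 1.0]
gripper_width: 0.569
gripper_force: 30.0
```

>>> {"api": "apply_moves", "payload": {
  "moves": [
    [[0, 0, 0.0005], 0],
    [[0, 0, 0], 0],
    [[0, 0, 0], 0]
  ]
}}

```text
time_s: 36.75
tcp_pos: [0.5786, -0.1268, 0.024]
ee_rot: [[-1.0, 0.027, 0.0], [0.027, 1.0, -0.0], [-0.0, -0.0, -1.0]]
wrist_force: [-3.5, 1.6, 5.7]
gripper_width: 0.572
gripper_force: 30.0
```

>>> {"api": "apply_moves", "payload": {
  "moves": [
    [[0, 0, 0], 0],
    [[0, 0, 0], 0],
    [[0, 0, 0], 0]
  ],
  "hand": 0.068
}}

```text
time_s: 37.0
tcp_pos: [0.5795, -0.1267, 0.0233]
ee_rot: [[-1.0, 0.027, 0.002], [0.027, 1.0, -0.0], [-0.002, -0.0, -1.0]]
wrist_force: [-0.2, -0.5, -0.0]
gripper_width: 0.72
gripper_force: 0.0
```

>>> {"api": "apply_moves", "payload": {
  "moves": [
    [[0, 0, -0.005], 0],
    [[0, 0, -0.025], 0],
    [[0, 0, -0.03], 0],
    [[0, 0, -0.03], 0],
    [[0, 0, -0.012], -6.5]
  ]
}}

```text
time_s: 37.42
tcp_pos: [0.5813, -0.1271, 0.1299]
ee_rot: [[-0.996, -0.089, 0.008], [-0.089, 0.996, -0.001], [-0.008, -0.002, -1.0]]
wrist_force: [0.4, 0.1, 1.6]
gripper_width: 0.782
gripper_force: 0.0
```

>>> {"api": "apply_moves", "payload": {
  "moves": [
    [[0, 0, 0], -6.5],
    [[0, 0, 0], -6.5],
    [[0, 0, 0], -6.5],
    [[0, 0, 0], -6.5],
    [[0, 0, 0], -6.5]
  ]
}}

```text
time_s: 37.83
tcp_pos: [0.5789, -0.1268, 0.1255]
ee_rot: [[-0.79, -0.613, 0.001], [-0.613, 0.79, -0.0], [-0.001, -0.001, -1.0]]
wrist_force: [-0.8, -0.2, 0.0]
gripper_width: 0.78
gripper_force: 0.0
```

>>> {"api": "apply_moves", "payload": {
  "moves": [
    [[0, 0, 0], -6.5],
    [[0, 0, 0], -6.5],
    [[0, 0, 0], -6.5],
    [[0, 0, 0], -7],
    [[-0.0264, 0.0272, 0], 0]
  ]
}}

```text
time_s: 38.25
tcp_pos: [0.568, -0.0943, 0.1252]
ee_rot: [[-0.439, -0.899, 0.003], [-0.899, 0.439, -0.001], [0.0, -0.003, -1.0]]
wrist_force: [0.2, 1.1, -0.5]
gripper_width: 0.778
gripper_force: 0.0
```

>>> {"api": "apply_moves", "payload": {
  "moves": [
    [[-0.0264, 0.0272, 0], 0],
    [[-0.0264, 0.0272, 0], 0],
    [[-0.0264, 0.0272, 0], 0],
    [[-0.0264, 0.0272, 0], 0],
    [[-0.0264, 0.0272, 0], 0]
  ]
}}

```text
time_s: 38.67
tcp_pos: [0.5011, 0.0888, 0.1256]
ee_rot: [[-0.439, -0.898, 0.001], [-0.898, 0.439, 0.0], [-0.001, -0.001, -1.0]]
wrist_force: [0.5, -0.2, 0.4]
gripper_width: 0.781
gripper_force: 0.0
```

>>> {"api": "apply_moves", "payload": {
  "moves": [
    [[-0.0264, 0.0272, 0], 0],
    [[-0.0264, 0.0272, 0], 0],
    [[-0.0264, 0.0272, 0], 0],
    [[-0.0264, 0.0272, 0], 0],
    [[-0.0264, 0.0272, 0], 0]
  ]
}}

```text
time_s: 39.08
tcp_pos: [0.4366, 0.2675, 0.1257]
ee_rot: [[-0.439, -0.899, 0.001], [-0.899, 0.439, 0.001], [-0.001, -0.001, -1.0]]
wrist_force: [1.2, -0.1, -0.5]
gripper_width: 0.778
gripper_force: 0.0
```

>>> {"api": "apply_moves", "payload": {
  "moves": [
    [[-0.0264, 0.0272, 0], 0],
    [[-0.0264, 0.0272, 0], 0],
    [[-0.0264, 0.0272, 0], 0],
    [[0, 0, 0], 0],
    [[0, 0, 0], 0]
  ]
}}

```text
time_s: 39.5
tcp_pos: [0.3981, 0.3745, 0.1252]
ee_rot: [[-0.436, -0.9, 0.0], [-0.9, 0.436, 0.001], [-0.001, -0.0, -1.0]]
wrist_force: [-0.6, -0.3, -0.9]
gripper_width: 0.782
gripper_force: 0.0
```

Run:
```python
from h import *
go(.3987,.3717,.003,-116)
pics=[imaging.capture('top'),imaging.capture('side')]
report(['coarse','medium','fine','strop','plate'],pics,dict(coarse=.012,medium=.012,plate=.012,strop=.012,fine=.012))
report(['dresser'],pics)
cv2.imwrite('pics/f.png',cv2.resize(pics[0]['frame'][140:230,215:365],None,fx=5,fy=5,interpolation=cv2.INTER_CUBIC))
```

```text
t 39.5 tcp [398.1 374.5 125.2] psi -115.85 j6 -86.1 w 68.1 F [-0.6 -0.3 -0.9]
shift mm [  2.3  -1.8 122.2] turn 0.15
coarse 2 [ 579.5 -125. ] yaw -0.49 [-1.2100e+00 -6.9000e-01  3.1000e-01  1.4000e+00 -2.0000e-02  3.0570e+01
 -1.0407e+02  1.2820e+01  1.2400e+00  6.9000e+00] [(0.87, 613, 677), (0.52, 235, 470)]
coarse 1 [ 577. -129.] yaw -0.37 [-0.   -0.01  0.32  1.41  0.02] [(0.87, 613, 678)]
coarse 1 [396.6 374. ] yaw 118.8 [-1.000e-02 -2.600e-01 -9.500e-01  2.838e+01 -3.100e-01] [(0.52, 235, 775)]
medium 2 [582.9 -43.8] yaw -1.2 [ 0.    0.01 -0.05 -1.09 -0.01] [(0.96, 685, 652)]
medium 1 [582.9 -43.8] yaw -1.2 [ 0.    0.01 -0.05 -1.09 -0.01] [(0.96, 685, 652)]
medium none
fine 2 [583.8  43.3] yaw -1.6 [ 0.    0.01  0.05 -0.88  0.01] [(0.62, 671, 660)]
fine 1 [583.8  43.3] yaw -1.6 [ 0.    0.01  0.05 -0.88  0.01] [(0.62, 671, 660)]
fine none
strop 2 [585.4 130. ] yaw -0.51 [-0.   -0.01 -0.05  1.09  0.01] [(0.81, 796, 799)]
strop 1 [585.4 130. ] yaw -0.51 [-0.   -0.01 -0.05  1.09  0.01] [(0.81, 796, 799)]
strop none
plate 2 [ 574.9 -210. ] yaw -0.71 [-0.   -0.01 -0.14  1.06  0.05] [(0.57, 788, 769)]
plate 1 [ 574.9 -210. ] yaw -0.71 [-0.   -0.01 -0.14  1.06  0.05] [(0.57, 788, 769)]
plate none
dresser 2 [398.3 370.7] yaw 60.72 [-0.91 -0.47  0.77  0.29  0.86  0.78 -0.45  1.25  0.94 -0.07] [(0.48, 177, 174), (0.59, 201, 268)]
dresser 1 [396.7 367.5] yaw 60.73 [0.   0.   0.77 0.29 0.86] [(0.48, 177, 174)]
dresser 1 [399.5 373.2] yaw 59.84 [ 0.   -0.04  1.31  0.89 -0.02] [(0.59, 201, 268)]
```

View pics/f.png

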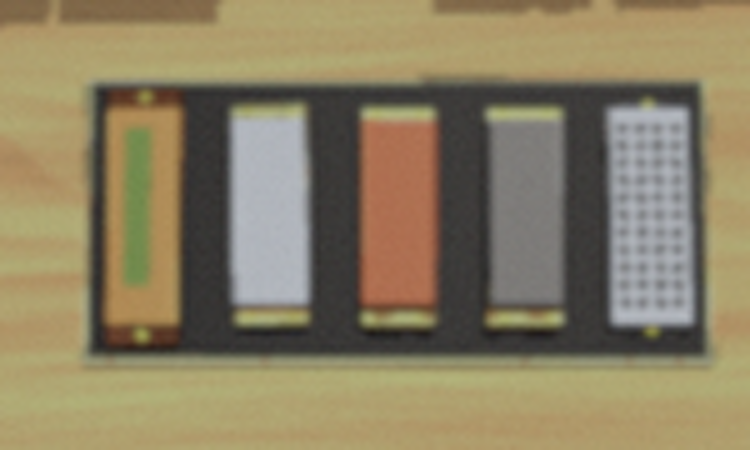

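All five pieces are evenly spaced, with column centres at 144/270/399/525/650 and row centres at about 217, and parallel within about 1°. Now the dresser.

>>> {"api": "apply_moves", "payload": {
  "moves": [
    [[0.0025, -0.0018, 0.03], 1.5],
    [[0, 0, 0.03], 0],
    [[0, 0, 0.025], 0],
    [[0, 0, 0.015], 0],
    [[0, 0, 0.008], 0]
  ]
}}

```text
time_s: 41.22
tcp_pos: [0.3985, 0.3682, 0.0148]
ee_rot: [[-0.463, -0.887, -0.002], [-0.887, 0.463, -0.003], [0.004, 0.0, -1.0]]
wrist_force: [-0.1, 1.6, -0.4]
gripper_width: 0.782
gripper_force: 0.0
```

>>> {"api": "apply_moves", "payload": {
  "moves": [
    [[0, 0, 0.005], 0],
    [[0, 0, 0.004], 0],
    [[0, 0, 0.002], 0],
    [[0, 0, 0.001], 0],
    [[0, 0, 0], 0]
  ]
}}

```text
time_s: 41.63
tcp_pos: [0.3996, 0.3699, 0.0057]
ee_rot: [[-0.462, -0.887, 0.001], [-0.887, 0.462, 0.001], [-0.001, -0.0, -1.0]]
wrist_force: [0.5, 0.5, 1.2]
gripper_width: 0.783
gripper_force: 0.0
```

>>> {"api": "apply_moves", "payload": {
  "moves": [
    [[0, 0, 0], 0],
    [[0, 0, 0], 0],
    [[0, 0, 0], 0]
  ]
}}

```text
time_s: 41.88
tcp_pos: [0.3994, 0.3697, 0.0055]
ee_rot: [[-0.462, -0.887, 0.0], [-0.887, 0.462, 0.001], [-0.001, -0.0, -1.0]]
wrist_force: [0.0, 0.4, -0.0]
gripper_width: 0.781
gripper_force: 0.0
```

Run:
```python
from h import *
go(.3987,.3717,.003,-117.5)
p=imaging.capture('side')
cv2.imwrite('pics/g.png',cv2.resize(p['frame'][240:340,200:320],None,fx=5,fy=5,interpolation=cv2.INTER_CUBIC))
```

```text
t 41.88 tcp [399.4 369.7   5.5] psi -117.54 j6 -87.4 w 68.0 F [ 0.   0.4 -0. ]
shift mm [-1.4  1.5  2.5] turn -0.04
```

View pics/g.png

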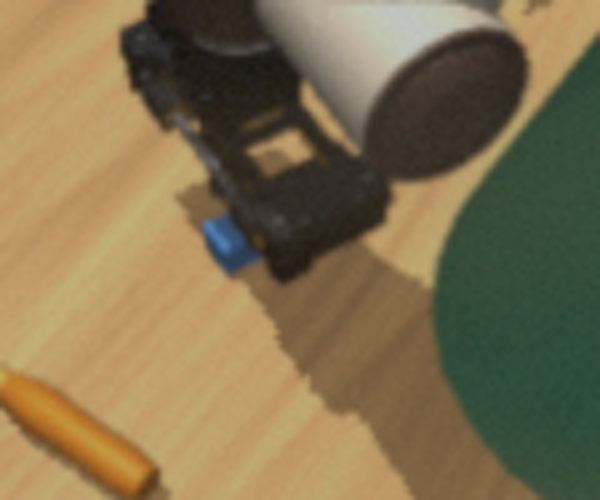

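The blue stone's left end shows between the fingers at about (230,240), and the chisel is clear of the gripper. Closing.

>>> {"api": "apply_moves", "payload": {
  "moves": [
    [[-0.0014, 0.0014, 0.002], 0],
    [[0, 0, 0], 0],
    [[0, 0, 0], 0],
    [[0, 0, 0], 0],
    [[0, 0, 0], 0]
  ],
  "hand": 0.01
}}

```text
time_s: 42.35
tcp_pos: [0.3987, 0.3714, 0.003]
ee_rot: [[-0.462, -0.887, -0.0], [-0.887, 0.462, -0.0], [0.0, 0.0, -1.0]]
wrist_force: [-0.3, 0.1, 0.2]
gripper_width: 0.49
gripper_force: 0.0
```

>>> {"api": "apply_moves", "payload": {
  "moves": [
    [[0, 0, 0], 0],
    [[0, 0, 0], 0],
    [[0, 0, 0], 0],
    [[0, 0, 0], 0],
    [[0, 0, 0], 0]
  ]
}}

```text
time_s: 42.77
tcp_pos: [0.3987, 0.3713, 0.003]
ee_rot: [[-0.462, -0.887, -0.0], [-0.887, 0.462, -0.0], [0.0, -0.0, -1.0]]
wrist_force: [0.1, -0.1, -1.0]
gripper_width: 0.32
gripper_force: 29.9
```

Run:
```python
from h import *
go(.5833,.0455,.15,-181.55)
```

```text
t 42.77 tcp [398.7 371.3   3. ] psi -117.54 j6 -87.6 w 27.8 F [ 0.1 -0.1 -1. ]
shift mm [ 203.5 -314.4 -146.9] turn 64.01
```

>>> {"api": "apply_moves", "payload": {
  "moves": [
    [[0, 0, -0.015], 0],
    [[0, 0, -0.033], 0],
    [[0, 0, -0.033], 0],
    [[0, 0, -0.033], 0],
    [[0, 0, -0.033], 0]
  ]
}}

```text
time_s: 43.18
tcp_pos: [0.3983, 0.3709, 0.1513]
ee_rot: [[-0.463, -0.887, -0.001], [-0.887, 0.463, -0.001], [0.001, 0.0, -1.0]]
wrist_force: [0.2, 1.0, -1.8]
gripper_width: 0.315
gripper_force: 29.9
```

>>> {"api": "apply_moves", "payload": {
  "moves": [
    [[0.0203, -0.0314, 0], 0],
    [[0.0203, -0.0314, 0], 0],
    [[0.0203, -0.0314, 0], 0],
    [[0.0203, -0.0314, 0], 0],
    [[0.0203, -0.0314, 0], 0]
  ]
}}

```text
time_s: 43.6
tcp_pos: [0.4911, 0.2072, 0.1501]
ee_rot: [[-0.462, -0.887, -0.0], [-0.887, 0.462, 0.0], [0.0, 0.0, -1.0]]
wrist_force: [1.1, -0.2, -1.0]
gripper_width: 0.318
gripper_force: 29.9
```

>>> {"api": "apply_moves", "payload": {
  "moves": [
    [[0.0203, -0.0314, 0], 0],
    [[0.0203, -0.0314, 0], 0],
    [[0.0203, -0.0314, 0], 0],
    [[0.0203, -0.0314, 0], 0],
    [[0.0203, -0.0314, 0], 0]
  ]
}}

```text
time_s: 44.02
tcp_pos: [0.5835, 0.0444, 0.1498]
ee_rot: [[-0.462, -0.887, -0.001], [-0.887, 0.462, 0.0], [0.0, 0.001, -1.0]]
wrist_force: [0.0, 0.6, -1.4]
gripper_width: 0.322
gripper_force: 29.9
```

>>> {"api": "apply_moves", "payload": {
  "moves": [
    [[0, 0, 0], 6.4],
    [[0, 0, 0], 6.4],
    [[0, 0, 0], 6.4],
    [[0, 0, 0], 6.4],
    [[0, 0, 0], 6.4]
  ]
}}

```text
time_s: 44.43
tcp_pos: [0.5829, 0.0459, 0.1496]
ee_rot: [[-0.865, -0.502, -0.001], [-0.502, 0.865, -0.0], [0.001, 0.0, -1.0]]
wrist_force: [0.3, -0.1, -0.5]
gripper_width: 0.321
gripper_force: 29.9
```

>>> {"api": "apply_moves", "payload": {
  "moves": [
    [[0, 0, 0], 6.4],
    [[0, 0, 0], 6.4],
    [[0, 0, 0], 6.4],
    [[0, 0, 0], 6.4],
    [[0, 0, 0], 6.4]
  ]
}}

```text
time_s: 44.85
tcp_pos: [0.5828, 0.0461, 0.1496]
ee_rot: [[-0.999, 0.033, -0.001], [0.033, 0.999, -0.0], [0.001, -0.0, -1.0]]
wrist_force: [0.6, 0.2, -0.8]
gripper_width: 0.316
gripper_force: 29.9
```

>>> {"api": "apply_moves", "payload": {
  "moves": [
    [[0, 0, 0], 0],
    [[0, 0, 0], 0],
    [[0, 0, 0], 0]
  ]
}}

```text
time_s: 45.1
tcp_pos: [0.5831, 0.0462, 0.1499]
ee_rot: [[-1.0, 0.025, -0.0], [0.025, 1.0, -0.0], [0.0, -0.0, -1.0]]
wrist_force: [0.6, -0.3, -1.4]
gripper_width: 0.318
gripper_force: 29.9
```

Run:
```python
from h import *
go(.5833,.0455,.045,-181.55)
z=r.sense()['tcp_pos'][2]-.003
pics=[imaging.capture('top'),imaging.capture('side')]
report(['dresser'],pics,dict(dresser=z))
cv2.imwrite('pics/k.png',np.hstack([cv2.resize(pics[0]['frame'][150:225,220:320],None,fx=4,fy=4,interpolation=cv2.INTER_CUBIC),cv2.resize(pics[1]['frame'][145:220,190:290],None,fx=4,fy=4,interpolation=cv2.INTER_CUBIC)]))
```

```text
t 45.1 tcp [583.1  46.2 149.9] psi 178.59 j6 -111.8 w 27.7 F [ 0.6 -0.3 -1.4]
shift mm [ -0.3  -0.7 104.9] turn 0.14
dresser none
dresser none
dresser none
```

View pics/k.png

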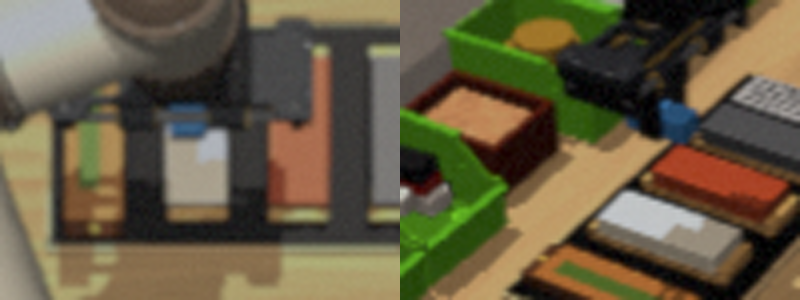

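The top half shows the blue end at (187,125), held straight over the white stone. Lowering it now.

>>> {"api": "apply_moves", "payload": {
  "moves": [
    [[0, -0.0007, 0.03], 0.1],
    [[0, 0, 0.03], 0],
    [[0, 0, 0.02], 0],
    [[0, 0, 0.01], 0],
    [[0, 0, 0.005], 0]
  ]
}}

```text
time_s: 45.82
tcp_pos: [0.5825, 0.0452, 0.0534]
ee_rot: [[-1.0, 0.028, -0.003], [0.028, 1.0, -0.001], [0.003, -0.001, -1.0]]
wrist_force: [0.4, -0.9, -1.3]
gripper_width: 0.32
gripper_force: 29.9
```

>>> {"api": "apply_moves", "payload": {
  "moves": [
    [[0, 0, 0.003], 0],
    [[0, 0, 0.002], 0],
    [[0, 0, 0.001], 0],
    [[0, 0, 0], 0],
    [[0, 0, 0], 0]
  ]
}}

```text
time_s: 46.23
tcp_pos: [0.5838, 0.0457, 0.05]
ee_rot: [[-1.0, 0.028, 0.002], [0.028, 1.0, 0.001], [-0.002, 0.001, -1.0]]
wrist_force: [0.1, 0.1, -0.3]
gripper_width: 0.32
gripper_force: 29.9
```

>>> {"api": "apply_moves", "payload": {
  "moves": [
    [[0, 0, 0.001], 0],
    [[0, 0, 0], 0],
    [[0, 0, 0.0005], 0],
    [[0, 0, 0], 0],
    [[0, 0, 0], 0]
  ]
}}

```text
time_s: 46.65
tcp_pos: [0.5832, 0.0455, 0.0476]
ee_rot: [[-1.0, 0.029, -0.0], [0.029, 1.0, -0.0], [0.0, -0.0, -1.0]]
wrist_force: [0.2, -0.7, -0.7]
gripper_width: 0.322
gripper_force: 29.9
```

>>> {"api": "apply_moves", "payload": {
  "moves": [
    [[0, 0, 0.0005], 0],
    [[0, 0, 0], 0],
    [[0, 0, 0.0005], 0],
    [[0, 0, 0], 0],
    [[0, 0, 0], 0]
  ]
}}

```text
time_s: 47.07
tcp_pos: [0.5832, 0.0455, 0.0465]
ee_rot: [[-1.0, 0.029, -0.0], [0.029, 1.0, -0.0], [0.0, -0.0, -1.0]]
wrist_force: [-0.5, 0.1, -1.6]
gripper_width: 0.321
gripper_force: 29.9
```

>>> {"api": "apply_moves", "payload": {
  "moves": [
    [[0, 0, 0.0005], 0],
    [[0, 0, 0], 0],
    [[0, 0, 0.0005], 0],
    [[0, 0, 0], 0],
    [[0, 0, 0], 0]
  ]
}}

```text
time_s: 47.48
tcp_pos: [0.5832, 0.0455, 0.0455]
ee_rot: [[-1.0, 0.029, -0.0], [0.029, 1.0, -0.0], [0.0, -0.0, -1.0]]
wrist_force: [1.0, 0.2, -0.5]
gripper_width: 0.32
gripper_force: 29.9
```

>>> {"api": "apply_moves", "payload": {
  "moves": [
    [[0, 0, 0.0005], 0],
    [[0, 0, 0], 0],
    [[0, 0, 0], 0]
  ]
}}

```text
time_s: 47.73
tcp_pos: [0.5833, 0.0455, 0.0451]
ee_rot: [[-1.0, 0.029, 0.0], [0.029, 1.0, 0.0], [-0.0, 0.0, -1.0]]
wrist_force: [0.0, -0.3, -0.7]
gripper_width: 0.321
gripper_force: 29.9
```

>>> {"api": "apply_moves", "payload": {
  "moves": [
    [[0, 0, 0.0005], 0],
    [[0, 0, 0], 0],
    [[0, 0, 0], 0]
  ]
}}

```text
time_s: 47.98
tcp_pos: [0.5833, 0.0455, 0.045]
ee_rot: [[-1.0, 0.028, 0.0], [0.028, 1.0, 0.0], [-0.0, 0.0, -1.0]]
wrist_force: [-2.0, 0.3, 4.1]
gripper_width: 0.321
gripper_force: 29.9
```

>>> {"api": "apply_moves", "payload": {
  "moves": [
    [[0, 0, 0.0003], 0],
    [[0, 0, 0], 0],
    [[0, 0, 0], 0]
  ]
}}

```text
time_s: 48.23
tcp_pos: [0.5833, 0.0455, 0.045]
ee_rot: [[-1.0, 0.028, 0.0], [0.028, 1.0, -0.0], [-0.0, -0.0, -1.0]]
wrist_force: [-2.2, 0.1, 5.4]
gripper_width: 0.323
gripper_force: 29.9
```

>>> {"api": "apply_moves", "payload": {
  "moves": [
    [[0, 0, 0], 0],
    [[0, 0, 0], 0],
    [[0, 0, 0], 0]
  ],
  "hand": 0.05
}}

```text
time_s: 48.48
tcp_pos: [0.5832, 0.0455, 0.0439]
ee_rot: [[-1.0, 0.029, -0.0], [0.029, 1.0, 0.0], [0.0, 0.0, -1.0]]
wrist_force: [-0.3, 0.6, -0.3]
gripper_width: 0.465
gripper_force: 0.0
```

>>> {"api": "apply_moves", "payload": {
  "moves": [
    [[0, 0, -0.005], 0],
    [[0, 0, -0.02], 0],
    [[0, 0, -0.03], 0],
    [[0, 0, -0.03], 0],
    [[0, 0, -0.03], 0]
  ]
}}

```text
time_s: 48.9
tcp_pos: [0.583, 0.0454, 0.1605]
ee_rot: [[-1.0, 0.029, -0.001], [0.029, 1.0, -0.0], [0.001, -0.0, -1.0]]
wrist_force: [1.1, -0.5, 1.0]
gripper_width: 0.567
gripper_force: 0.0
```

>>> {"api": "apply_moves", "payload": {
  "moves": [
    [[0.016, 0.031, 0], 0],
    [[0.016, 0.031, 0], 0],
    [[0.016, 0.031, 0], 0],
    [[0.016, 0.031, 0], 0],
    [[0.016, 0.031, 0], 0]
  ]
}}

```text
time_s: 49.32
tcp_pos: [0.5069, 0.2039, 0.1596]
ee_rot: [[-1.0, 0.029, 0.0], [0.029, 1.0, 0.0], [-0.0, 0.0, -1.0]]
wrist_force: [1.2, 0.8, 0.4]
gripper_width: 0.578
gripper_force: 0.0
```

>>> {"api": "apply_moves", "payload": {
  "moves": [
    [[0.016, 0.031, 0], 0],
    [[0.016, 0.031, 0], 0],
    [[0.016, 0.031, 0], 0],
    [[0, 0, 0], 0],
    [[0, 0, 0], 0]
  ]
}}

```text
time_s: 49.73
tcp_pos: [0.4616, 0.2987, 0.1594]
ee_rot: [[-1.0, 0.025, 0.0], [0.025, 1.0, 0.0], [-0.0, 0.0, -1.0]]
wrist_force: [0.6, -0.5, -0.3]
gripper_width: 0.571
gripper_force: 0.0
```

Run:
```python
from h import *
pics=[imaging.capture('top'),imaging.capture('side')]
report(['dresser','fine','medium','coarse'],pics,dict(coarse=.012,medium=.012,fine=.012,dresser=.042))
for n in('chisel','guide','bottle'):
    for p in pics: print(n,[(round(d['at'][0]*560,1),round(d['at'][1]*420,1)) for d in models.place_of(p,n)[:1]])
cv2.imwrite('pics/z.png',np.hstack([cv2.resize(pics[0]['frame'][145:225,225:365],None,fx=4,fy=4,interpolation=cv2.INTER_CUBIC)]))
```

```text
dresser 2 [ 537.3 -550. ] yaw -61.17 [ 0.01  0.   -7.17 -3.27  0.3 ] [(0.63, 694, 189)]
dresser 1 [ 537.3 -550. ] yaw -61.17 [ 0.01  0.   -7.17 -3.27  0.3 ] [(0.63, 694, 189)]
dresser none
fine 2 [572.9  42.8] yaw -2.59 [ 0.14  3.2  -0.3  -3.98 -0.23 -6.07 -3.37 16.92  3.51  6.96] [(0.91, 489, 662), (0.72, 223, 557)]
fine 1 [584.   43.1] yaw -1.62 [ 0.    0.01 -0.31 -4.02  0.  ] [(0.91, 489, 660)]
fine 1 [539.2  48.2] yaw 28.86 [-1.000e-02 -2.200e-01  2.314e+01  1.140e+00  1.400e-01] [(0.72, 223, 591)]
medium 2 [533.9 -38.8] yaw 29.85 [-0.   -0.24 24.8   0.92 -0.  ] [(0.5, 196, 539)]
medium none
medium 1 [533.9 -38.8] yaw 29.85 [-0.   -0.24 24.8   0.92 -0.  ] [(0.5, 196, 539)]
coarse 2 [ 569.7 -129.2] yaw -1.61 [ 0.14  1.62  0.3   1.48 -0.14 -5.77 -1.73 13.87  1.14  4.07] [(0.81, 612, 678), (0.69, 259, 470)]
coarse 1 [ 575.3 -128.9] yaw -1.05 [-0.   -0.01  0.3   1.45  0.01] [(0.81, 612, 678)]
coarse 1 [ 545.1 -135.3] yaw -44.88 [-0.01 -0.16 -0.26  7.22  3.19] [(0.69, 259, 386)]
chisel [(340.7, 184.1)]
chisel [(198.3, 316.2)]
guide [(256.0, 245.1)]
guide [(303.3, 233.3)]
bottle [(438.8, 195.4)]
bottle [(301.9, 230.7)]
```

View pics/z.png

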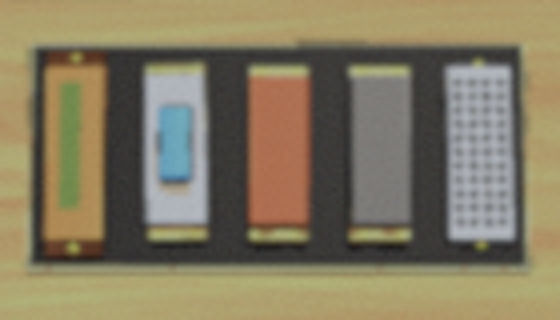

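The final view shows the blue stone centred lengthwise on the white stone (col 175, row 143 after parallax). The row is even and parallel, and the chisel, guide and bottle are where they started. Handing in.

```bash
python3 -c "
from station import r
print(r.finish_job())"
```

```text
the job is handed in; nothing more can be done
None
```

The job is handed in at about 50 s of the 99 s: coarse, medium and fine stones in an even row between plate and strop (about 1–2 mm and 1° by the top camera), with the blue dressing stone in the middle on top of the white one. The verdict was not reported back.

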